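# Return the two-dot press block to its bay and click the keeper shut

### The job

The two-dot brass press block has been left out on the bench. Put it back in its own bay of the sloping rack, the empty one that fits its width and has two dots on its label, lying flat on the sloping floor and down against the lower lip; then turn that bay's keeper knob counter-clockwise until it clicks over the block. Leave the other two bays' keepers as they are, and do not disturb the matchbox, the tape roll or the jar of glass chips.

Things in the scene. Friction and masses are not known exactly. Their poses are not given: they have to be found in the camera images.
- block_two: Loose brass press block, 0.18-0.35 kg: base 50 (its x) x 38 (y) x 14 mm high; upright dark wooden grip on its middle, 24 (x) x 12 mm (y), 14 to 48 mm above the underside; two dark dots at each end of the base. Origin: centre of the underside, z up through the grip. Starts upright on the bench; may be stored either way round.
- bay_two: The block's own bay, empty, 45 mm wide inside; two dots on its white label below the lip. Origin: on the sloping floor, where the centre of the block's underside belongs, about 54 mm above the bench; x up the slope, away from the robot (block's x goes along it), y across, z out of the floor, leaning 30 degrees from vertical towards the robot.
- bay_two_lip (a point): Middle of the top of the two-dot bay's lower lip: aluminium, 10 mm high, inner face at bay x = -26.5 mm. Side cheeks 10 mm high, 6 mm thick, from x = -26 to 25 mm; the upper end is open. All three bays are 88 mm wide plywood modules side by side, 95 mm apart, in any order, and differ only in width inside and dots.
- bay_three: Three-dot bay, empty too but 65 mm wide inside, for a bigger block: not to be used. Frame as for the two-dot bay.
- bay_one: One-dot bay, 31 mm wide inside, occupied by its own 24 mm wide block (same grip), which is fixed there. Frame as for the two-dot bay.
- keeper_two (a joint): Keeper of the two-dot bay, turning about bay z. 0 = open: tongue and bar point 70 degrees aside, to bay +y, from downhill (bay -x). 1.22 = closed: tongue points straight downhill over the end of the block's base. Grows counter-clockwise from above. A sprung detent at 0.61 pushes it to the nearer end, about 0.15 N m to pass. Starts open.
- keeper_two_grip (a point): Grip point in the keeper's black bar knob, on its axis (bay x = 56 mm, y = 0), 38 mm above the floor. Bar 34 x 12 mm, 21 to 47 mm above the floor, in line with a steel tongue 10 mm wide, reaching 40 mm from the axis, 17 to 21 mm above the floor. x: from the tongue's tip to the axis; z: along the axis, up.
- keeper_three (a joint): Keeper of the three-dot bay, built alike; starts open (0 to 0.1) and must stay open.
- keeper_one (a joint): Keeper of the one-dot bay, built alike; starts closed (about 1.2) over the stored block and must stay closed.
- matchbox: Matchbox lying flat, 61 x 66 x 16 mm, loose bystander; origin at the centre of its underside.
- tape_roll: Roll of tape lying flat, 69 mm across, 19 mm high, loose bystander; origin at the centre of its underside.
- frit_jar: Small round jar of glass chips with a lid, 58 mm across, 79 mm high, loose bystander; origin at the centre of its underside.
Things that resemble listed ones, but are neither listed nor needed, are in the scene too. What is shaped like the block_two but orange is not meant.

How it is judged:
On the way, in this order (a step that is already met when the one before it is completed fails the run):
1. the two-dot block lies home in its own bay while the keeper is still open (x of block_two in the frame of bay_two between -0.005 and 0.005 m and y of block_two in the frame of bay_two between -0.006 and 0.006 m and z of block_two in the frame of bay_two between -0.003 and 0.003 m and angle between the z axis of block_two and the z axis of bay_two, either way round below 0.09 rad and angle between the x axis of block_two and the x axis of bay_two, either way round below 0.25 rad and angle between block_two's own z axis and vertical below 1 rad and value of joint keeper_two below 0.4 rad), for 0.2 s.
2. that bay's keeper has been turned past its click, over the block (x of block_two in the frame of bay_two between -0.005 and 0.005 m and y of block_two in the frame of bay_two between -0.006 and 0.006 m and z of block_two in the frame of bay_two between -0.003 and 0.003 m and angle between the z axis of block_two and the z axis of bay_two, either way round below 0.09 rad and angle between the x axis of block_two and the x axis of bay_two, either way round below 0.25 rad and angle between block_two's own z axis and vertical below 1 rad and value of joint keeper_two above 1.05 rad), for 0.2 s.
At the end, for the whole second after the job is handed in: The two-dot block lies free and at rest in its bay: flat on the floor (3 mm, 5 degrees), within 5 mm of home along the slope, 6 mm across, 14 degrees of the bay's length. Its keeper is closed (over 1.05 rad), the one-dot keeper still closed (over 1.0), the three-dot one open (under 0.3) (all of step 2 and value of joint keeper_one above 1 rad and value of joint keeper_three below 0.3 rad and linear speed of block_two below 0.02 m/s); the robot touches nothing.
It fails at once if the matchbox is moved more than 25 mm (distance of matchbox from where it was at the start of the episode above 0.025 m).
It fails at once if the tape roll is moved more than 25 mm (distance of tape_roll from where it was at the start of the episode above 0.025 m).
It fails at once if the frit jar is moved more than 25 mm (distance of frit_jar from where it was at the start of the episode above 0.025 m).
It fails at once if another bay's keeper is turned away from where it stood (value of joint keeper_one below 0.8 rad or value of joint keeper_three above 0.5 rad).
It also fails if it takes over 51 s, if anything falls off the work surface, if the arm or the gripper's body presses on something with over 40 N, if the wrist force passes 120 N, or if a joint passes its speed limit or range.

### The arm

A 7-joint arm with a two-finger parallel gripper is mounted at the origin on the work surface; the furniture and walls round the work are solid. World frame = base frame: x ahead of the robot, y to its left, z up, the work surface at z = 0. Lengths are in m, angles in rad, forces in N, time in s.
With the tool pointing down it reaches from about 0.425 to 1.025 m from the base axis. Payload 3.6 kg.
Tool frame: the origin (TCP) lies at the very end of the fingers, on their centre line; the grasp point (between the pads) lies 19 mm behind it; z points along the fingers, y is the direction in which the jaws open and shut (so a half turn about z gives the same grasp; the last joint's range is limited). The gripper opens to 85 mm and grips with 20 to 120 N. Pads are 22 mm wide; open, the fingers measure 114 mm over their backs; the gripper's body (76 mm by 85 mm) begins 54 mm behind the grasp point. The pads swing forward as they close: fully open they stand 13 mm farther back than shut.
Start: joints at [-1.341, 0.591, 0.048, 1.609, -0.033, 0.943, -0.034], TCP at [0.231, 0.687, 0.231] pointing down, gripper open.
Joint ranges: [-2.69, 2.69], [-0.47, 2.24], [-1.27, 1.36], [0.19, 2.51], [-1.53, 4.68], [0.08, 2.07], [-3.09, 3.09]. Speed limits (rad/s): [2.57, 2.57, 3.14, 3.14, 3.14, 3.14, 3.14].

### API

Orientations are given as a unit quaternion [x, y, z, w].
In Python, from workcell import * gives the robot as it stands. The module is installed in compiled form; this text tells all that it offers.
- The arm moves only by the tool drive_tool, never from a script. Its argument "moves" is one flat list of numbers, 7 for each row, row after row: the finger opening in cm, from 0 to 8.54, then the shift along the tool's x, y, z in cm, then the turn, a rotation vector about the tool's x, y, z in degrees. In form: [jaw, dx, dy, dz, wx, wy, wz, jaw, dx, dy, dz, wx, wy, wz, ...]. A call has exactly 10 rows; each row is the pose to reach, as a shift and turn from the pose commanded when the call began, along the tool's axes at that moment; what a row does not reach only later rows make up. A row lasts 1/12 s, in which the tool goes at most 41.7 mm and 7.16 degrees, less where a joint would pass 70% of its speed; a pose out of reach is approached as far as the arm can. A call with a gripper value outside its range is refused whole. The fingers move at their own pace and stop on an object; the grip force is fixed at half the most. Time passes only in rows, so rows that repeat a pose let the fingers close, or fill a call up. It gives the time, the measured TCP pose, the force and the opening at its end, in the units of the state.
- state(): the state, without advancing time (a new reading comes with each control period).
- get_image(name): name is "scene" or "top" or "wrist"; returns a dict with "img" (400x640x3 uint8, red, green, blue), "z_map" (400x640 float32, m along the optical axis (not along the pixel's ray), 0 where there is no reading), "fx", "fy", "cx", "cy" (pixels), "R" (3x3) and "t" (3): a world point X has camera coordinates R X + t; the wrist camera has in their place "T_tool_cam" (4x4, takes a point from camera to tool coordinates, whose origin is the TCP and whose axes are the flange's). Camera axes: x right, y down, z forward; pixel columns grow to the right and rows downward; lengths in m; the calibration is good to about 2 mm. A picture is of the moment at which its call begins: read the wrist's pose just before it.
- close_job(): hands the job in, once; it reports no verdict.
The state is a dict: "clock": time; "joint_positions": joint angles; "joint_vel": joint speeds; "effort": joint torques, N m; "position": TCP position; "orientation": TCP orientation; "ft_force": force on the tool from outside, world axes, zero at the start; "ft_torque": the same for the moment, N m; "finger_gap": finger opening in m.
Only numpy, scipy, OpenCV 4.12 (cv2) and the standard library are available. Lean on these libraries where they do the work, as an engineer would, in place of code of your own. Each camera call takes 0.05 s, during which the arm holds its last target. There are 200 camera calls.

## Working session

There is one attempt and no reset: what is moved stays moved. The work goes in short steps, Python scripts to look and compute and a tool call to move; the robot and the scene stay as the last step left them, time stands still between calls to the robot, and variables do not carry over. Pictures are saved under pics/ and viewed, about 8 in all and at most 12, crops included, and the job is handed in when it is done.

Besides the shell and the picture viewer there is one more tool, called after "Call:" by a JSON object that holds its "fn" and its "kwargs", one argument or row to a line. drive_tool: Moves the arm, as the interface text tells. Its arguments: {"type":"object","properties":{"moves":{"type":"array"}},"required":["moves"]}

```bash
mkdir -p pics
cat > h.py <<'E'
from workcell import *
import numpy as np, cv2
from scipy.spatial.transform import Rotation as Ro
def cloud(d,T=None):
    z=d["z_map"].astype(float);v,u=np.mgrid[:z.shape[0],:z.shape[1]]
    P=np.stack([(u-d["cx"])/d["fx"]*z,(v-d["cy"])/d["fy"]*z,z],-1)
    if T is None: W=(P-np.array(d["t"]))@np.array(d["R"])
    else: W=P@T[:3,:3].T+T[:3,3]
    W[z==0]=np.nan
    return W
def save(n,img): cv2.imwrite("pics/"+n+".png",cv2.cvtColor(img,cv2.COLOR_RGB2BGR))
def grab(name):
    s=state();d=get_image(name);T=None
    if name=="wrist":
        T=np.eye(4);T[:3,:3]=Ro.from_quat(s["orientation"]).as_matrix();T[:3,3]=s["position"];T=T@np.array(d["T_tool_cam"])
    return d["img"],cloud(d,T)
E
python3 - <<'E'
from h import *
for n in("top","scene"):
    i,W=grab(n);np.savez(n,i=i,W=W);save(n,i)
s=state();print({k:np.round(v,3) for k,v in s.items()})
E
```

```text
{'clock': np.float64(0.1), 'joint_positions': array([-1.341,  0.592,  0.048,  1.61 , -0.033,  0.943, -0.034]), 'joint_vel': array([ 0.   , -0.003,  0.002, -0.003, -0.   , -0.001, -0.001]), 'effort': array([ 5.0000e-03, -5.5000e+01,  1.5530e+00, -1.9882e+01,  1.0000e-02,
        4.0000e-03, -0.0000e+00]), 'position': array([0.23 , 0.687, 0.23 ]), 'orientation': array([ 0.161,  0.987, -0.001, -0.   ]), 'ft_force': array([ 0.257,  0.111, -0.023]), 'ft_torque': array([-0.033, -0.022, -0.02 ]), 'finger_gap': np.float64(0.086)}
```

View pics/top.png

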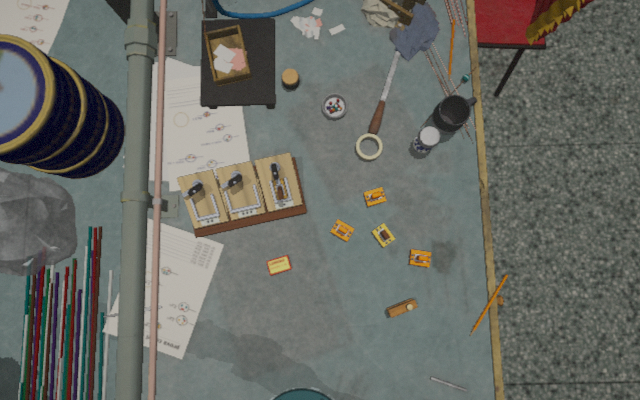

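View pics/scene.png

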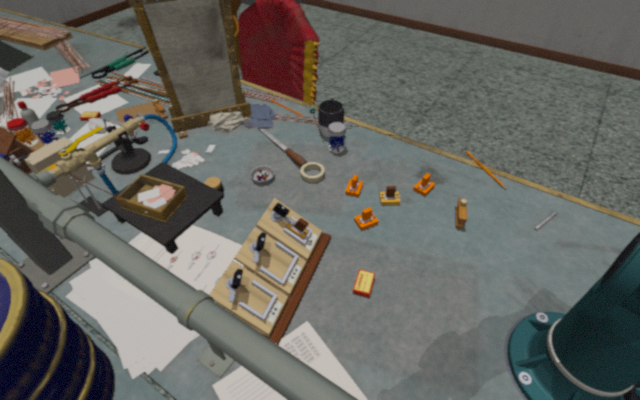

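The top view shows the rack at (240,195), brass block candidate at (383,236) with a dark grip, orange decoys around it, matchbox at (279,265), tape roll at (369,147) and jar at (427,140). Next I'll get coordinates and zoomed crops.

Run:
```python
from h import *
d=np.load("top.npz");W=d["W"];i=d["i"]
for n,(u,v) in dict(block=(383,236),o1=(375,197),o2=(342,230),o3=(420,258),mb=(279,265),bench=(330,290),rackL=(205,225),rackR=(300,207),b1=(207,212),b2=(244,205),b3=(280,195),k1=(196,188),k2=(236,181),k3=(275,171),base=(303,395)).items(): print(n,np.round(W[v,u],3))
c=np.hstack([cv2.resize(i[145:245,170:310],None,fx=4,fy=4,interpolation=2)[:400,:],cv2.resize(i[186:286,330:390+40],None,fx=2.4,fy=4)[:400]])
save("crop",c)
```

```text
block [ 0.474 -0.209  0.042]
o1 [ 0.571 -0.193  0.043]
o2 [ 0.491 -0.109  0.049]
o3 [ 0.419 -0.295  0.047]
mb [0.408 0.05  0.016]
bench [ 0.343 -0.076  0.002]
rackL [0.512 0.234 0.027]
rackR [ 0.553 -0.005  0.013]
b1 [0.543 0.224 0.043]
b2 [0.558 0.133 0.041]
b3 [0.574 0.037 0.095]
k1 [0.591 0.229 0.122]
k2 [0.605 0.136 0.124]
k3 [0.626 0.045 0.125]
base [ 0.098 -0.005  0.012]
```

View pics/crop.png

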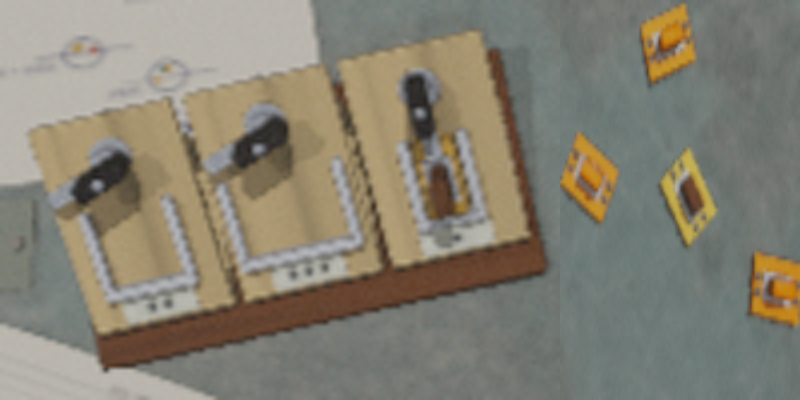

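The crop shows the left bay with two dots (empty), the middle bay with three dots, and the right bay with its block and closed keeper. I'll check the pipe on the way and the height profile of the region I have to cross.

Run:
```python
from h import *
d=np.load("top.npz");W=d["W"]
for u,v in[(140,50),(130,150),(140,150),(150,150),(130,250),(140,250),(128,350),(160,300),(165,200),(80,300),(60,150),(30,330),(40,230),(240,60)]: print(u,v,np.round(W[v,u],3))
# block
m=(np.abs(W[...,0]-.474)<.045)&(np.abs(W[...,1]+.209)<.045)
hi=m&(W[...,2]>.035);mid=m&(W[...,2]>.008)
for k in(hi,mid):
    p=W[k];r=cv2.minAreaRect(p[:,:2].astype(np.float32)*1000);print(len(p),r,np.median(p[:,2]),p.max(0))
d=np.load("scene.npz");W=d["W"]
for u,v in[(150,270),(300,375),(60,220),(30,320)]: print(u,v,np.round(W[v,u],3))
T=get_image("wrist")["T_tool_cam"];print(np.round(T,3))
```

```text
140 50 [0.887 0.331 0.209]
130 150 [0.663 0.344 0.209]
140 150 [0.663 0.325 0.205]
150 150 [0.713 0.386 0.01 ]
130 250 [0.452 0.337 0.207]
140 250 [0.451 0.32  0.198]
128 350 [0.253 0.334 0.206]
160 300 [0.328 0.351 0.002]
165 200 [0.578 0.339 0.018]
80 300 [0.332 0.55  0.008]
60 150 [0.67  0.503 0.196]
30 330 [0.262 0.67  0.01 ]
40 230 [0.501 0.565 0.152]
240 60 [0.912 0.133 0.099]
51 ((478.6991271972656, -212.0691680908203), (23.0606632232666, 11.312089920043945), 31.57352066040039) 0.04672665265908488 [ 0.48848525 -0.20247148  0.05213508]
304 ((478.55731201171875, -212.51144409179688), (49.98060607910156, 38.025882720947266), 34.37654113769531) 0.01441970314264477 [ 0.50768936 -0.1837289   0.05213508]
150 270 [0.665 0.338 0.211]
300 375 [0.364 0.338 0.209]
60 220 [0.892 0.357 0.212]
30 320 [0.678 0.49  0.279]
[[-0.    -0.96  -0.281  0.074]
 [ 1.     0.    -0.001 -0.   ]
 [ 0.001 -0.281  0.96  -0.143]
 [ 0.     0.     0.     1.   ]]
```

Call:
{"fn": "drive_tool", "kwargs": {
  "moves": [6,0,0,-4,0,0,0,6,0,0,-8,0,0,0,6,0,0,-11,0,0,0,6,-3,-2.5,-11,0,0,-4,6,-6,-5,-11,0,0,-8,6,-9,-7.5,-11,0,0,-12,6,-12,-10,-11,0,0,-16,6,-15,-12.5,-11,0,0,-20,6,-18,-15,-11,0,0,-24,6,-21,-17.5,-11,0,0,-29]
}}

```text
clock: 0.98
position: [0.3746, 0.4526, 0.3411]
orientation: [-0.093, 0.996, -0.0, -0.0]
ft_force: [0.1, 0.1, 0.8]
finger_gap: 0.06
```

Run:
```python
from h import *
s=state();print({k:np.round(v,3) for k,v in s.items()})
R=Ro.from_quat(s["orientation"]);print(np.round(R.inv().apply(np.array([.53,.2,.33])-s["position"])*100,2),R.as_matrix().round(3))
W=np.load("top.npz")["W"]
for u in range(145,185,2): print(u,np.round(W[215,u],3),np.round(W[170,u],3))
```

```text
{'clock': np.float64(0.983), 'joint_positions': array([-0.951,  0.306, -0.007,  1.806,  0.003,  1.03 ,  0.798]), 'joint_vel': array([ 0.779, -0.227, -0.066,  0.334,  0.03 , -0.117,  1.738]), 'effort': array([ -5.001, -39.875,  -0.072, -20.913,  -0.083,   0.197,  -1.248]), 'position': array([0.375, 0.453, 0.341]), 'orientation': array([-0.093,  0.996, -0.   , -0.   ]), 'ft_force': array([0.094, 0.111, 0.779]), 'ft_torque': array([ 0.032, -0.05 ,  0.006]), 'finger_gap': np.float64(0.06)}
[-10.59 -27.7    1.12] [[-0.983 -0.185 -0.   ]
 [-0.185  0.983 -0.   ]
 [ 0.    -0.    -1.   ]]
145 [0.525 0.317 0.188] [0.622 0.318 0.192]
147 [0.543 0.391 0.002] [0.623 0.316 0.186]
149 [0.543 0.387 0.001] [0.66  0.388 0.008]
151 [ 0.543  0.382 -0.   ] [0.659 0.382 0.009]
153 [0.533 0.333 0.105] [0.66  0.377 0.007]
155 [0.532 0.327 0.109] [0.639 0.33  0.109]
157 [0.532 0.323 0.108] [0.638 0.325 0.112]
159 [0.532 0.319 0.106] [0.639 0.322 0.107]
161 [0.541 0.354 0.006] [0.64  0.319 0.101]
163 [0.541 0.348 0.006] [0.658 0.35  0.01 ]
165 [0.541 0.343 0.007] [0.658 0.345 0.009]
167 [0.541 0.338 0.005] [0.659 0.341 0.008]
169 [0.541 0.333 0.005] [0.655 0.328 0.026]
171 [0.541 0.328 0.006] [0.654 0.322 0.028]
173 [0.541 0.323 0.005] [0.655 0.32  0.021]
175 [0.541 0.318 0.004] [0.655 0.314 0.024]
177 [0.54  0.312 0.008] [0.656 0.31  0.019]
179 [ 0.541  0.309 -0.   ] [0.655 0.304 0.021]
181 [0.541 0.304 0.   ] [0.655 0.299 0.022]
183 [0.541 0.298 0.001] [0.655 0.295 0.019]
```

Call:
{"fn": "drive_tool", "kwargs": {
  "moves": [6,-1.1,-2.8,0,0,0,0,6,-2.2,-5.6,0,0,0,0,6,-3.5,-9,0,0,0,0,6,-5,-12.6,0,0,0,0,6,-6.3,-16.2,0,0,0,0,6,-7.6,-19.8,0,0,0,0,6,-8.9,-23,0,0,0,0,6,-9.8,-25.5,0,0,0,0,6,-10.6,-27.7,0,0,0,0,6,-10.6,-27.7,0,0,0,0]
}}

```text
clock: 1.82
position: [0.5313, 0.1947, 0.3412]
orientation: [-0.086, 0.996, -0.002, 0.001]
ft_force: [-0.7, -1.2, 0.9]
finger_gap: 0.0604
```

Run:
```python
from h import *
i,W=grab("wrist");np.savez("w1",i=i,W=W);save("w1",i)
s=state();print(s["position"],s["orientation"],s["joint_positions"])
```

```text
[0.52976133 0.19797305 0.34110268] [-8.79043082e-02  9.96128645e-01 -7.45178931e-04 -6.72940216e-06] [-0.53352486  0.27487564  0.12024809  1.85557991 -0.03671047  1.01382254
  1.34851015]
```

View pics/w1.png

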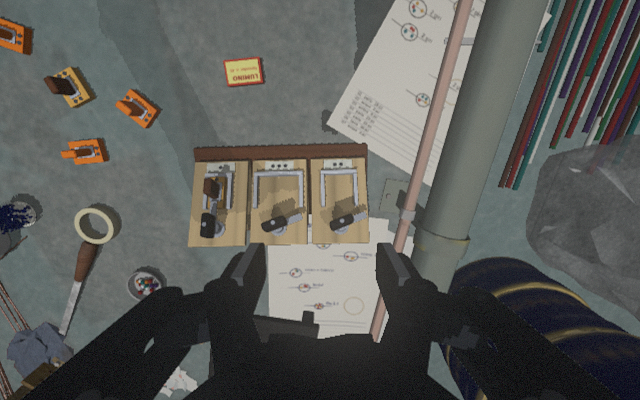

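The wrist view shows the two-dot bay at (338,185) on the right with its keeper open, three-dot bay in the middle and one-dot bay at left, closed. The brass block is at (70,88). I'll fit the rack plane and rectify.

```bash
cat > fit.py <<'E'
from h import *
def fit(i,W,yaw=None,o0=np.array([.54,.224,.055])):
    # bay-two module plane; slope 30 deg known, refine normal by median of residual
    m=(np.linalg.norm(W[...,:2]-np.array([.555,.228]),axis=-1)<.05)
    P=W[m]
    best=None;rng=np.random.default_rng(0)
    for _ in range(500):
        a=P[rng.choice(len(P),3,0)];n=np.cross(a[1]-a[0],a[2]-a[0]);l=np.linalg.norm(n)
        if l<1e-9: continue
        n/=l;n*=np.sign(n[2])
        k=np.abs((P-a[0])@n)<.0015
        if best is None or k.sum()>best.sum(): best=k
    Q=P[best];c=Q.mean(0);n=np.linalg.svd(Q-c)[2][2];n*=np.sign(n[2])
    x=np.array([0,0,1.])-n*n[2];x/=np.linalg.norm(x);y=np.cross(n,x)
    return c,np.stack([x,y,n],1)
if __name__=="__main__":
    i,W=grab("wrist");np.savez("w1",i=i,W=W)
    c,B=fit(i,W)
    print("c",c.round(4),"n tilt",np.degrees(np.arccos(B[2,2])),"yaw",np.degrees(np.arctan2(B[1,0],B[0,0])))
    L=(W-c)@B
    # ortho map of height, 1 px = 0.5 mm, via z-buffered splat
    g=(np.abs(L[...,0])<.1)&(np.abs(L[...,1])<.08)&(L[...,2]>-.03)&(L[...,2]<.07)
    p=L[g];col=i[g]
    np.savez("L",p=p,col=col,c=c,B=B)
    lip=p[(np.abs(p[:,2]-.010)<.0025)]
    h,e=np.histogram(lip[:,1],bins=np.arange(-.06,.061,.002));print("y hist lip",dict(zip((e[:-1]*1000).round(),h)))
    h,e=np.histogram(lip[:,0],bins=np.arange(-.07,.05,.002));print("x hist lip",dict(zip((e[:-1]*1000).round(),h)))
    img=np.zeros((320,400,3),np.uint8);o=np.argsort(p[:,2])
    for q,k in zip(p[o],col[o]): cv2.circle(img,(int(160-q[1]*2000),int(200-q[0]*2000)),1,k.tolist(),-1)
    hm=np.zeros((320,400,3),np.uint8)
    hc=cv2.applyColorMap(np.clip((p[:,2]+.005)*255/.06,0,255).astype(np.uint8)[:,None],cv2.COLORMAP_JET)[:,0]
    for q,k in zip(p[o],hc[o]): cv2.circle(hm,(int(160-q[1]*2000),int(200-q[0]*2000)),1,k[::-1].tolist(),-1)
    save("ortho",np.hstack([img,hm]))
E
python3 fit.py
```

```text
c [0.5148 0.216  0.409 ] n tilt 88.17535287571887 yaw -173.79889102208887
y hist lip {np.float64(-60.0): np.int64(0), np.float64(-58.0): np.int64(0), np.float64(-56.0): np.int64(0), np.float64(-54.0): np.int64(0), np.float64(-52.0): np.int64(0), np.float64(-50.0): np.int64(0), np.float64(-48.0): np.int64(0), np.float64(-46.0): np.int64(0), np.float64(-44.0): np.int64(1), np.float64(-42.0): np.int64(17), np.float64(-40.0): np.int64(48), np.float64(-38.0): np.int64(65), np.float64(-36.0): np.int64(346), np.float64(-34.0): np.int64(164), np.float64(-32.0): np.int64(75), np.float64(-30.0): np.int64(73), np.float64(-28.0): np.int64(76), np.float64(-26.0): np.int64(75), np.float64(-24.0): np.int64(53), np.float64(-22.0): np.int64(0), np.float64(-20.0): np.int64(0), np.float64(-18.0): np.int64(0), np.float64(-16.0): np.int64(0), np.float64(-14.0): np.int64(3), np.float64(-12.0): np.int64(187), np.float64(-10.0): np.int64(0), np.float64(-8.0): np.int64(0), np.float64(-6.0): np.int64(0), np.float64(-4.0): np.int64(0), np.float64(-2.0): np.int64(0), np.float64(0.0): np.int64(0), np.float64(2.0
[... 2091 characters left out ...]
64(0), np.float64(4.0): np.int64(1), np.float64(6.0): np.int64(21), np.float64(8.0): np.int64(172), np.float64(10.0): np.int64(171), np.float64(12.0): np.int64(194), np.float64(14.0): np.int64(175), np.float64(16.0): np.int64(124), np.float64(18.0): np.int64(115), np.float64(20.0): np.int64(103), np.float64(22.0): np.int64(6), np.float64(24.0): np.int64(0), np.float64(26.0): np.int64(0), np.float64(28.0): np.int64(0), np.float64(30.0): np.int64(0), np.float64(32.0): np.int64(0), np.float64(34.0): np.int64(0), np.float64(36.0): np.int64(0), np.float64(38.0): np.int64(0), np.float64(40.0): np.int64(0), np.float64(42.0): np.int64(0), np.float64(44.0): np.int64(0), np.float64(46.0): np.int64(0)}
```

View pics/ortho.png

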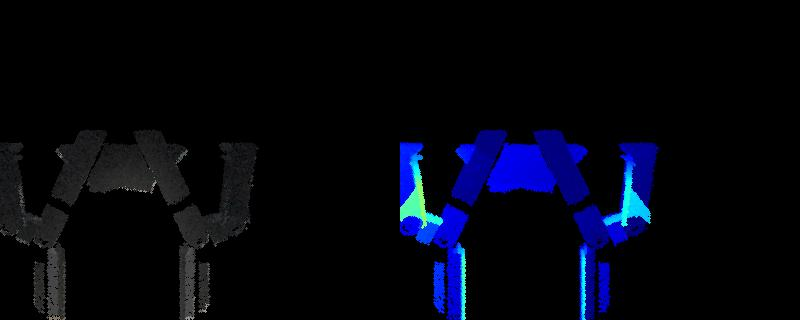

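That fit caught the gripper itself. I'll limit it to points below 0.15 m.

```bash
sed -i 's/    P=W\[m\]/    m\&=(W[...,2]<.15)\&(W[...,2]>.03)\n    P=W[m]/; s/print("\([yx]\) hist lip".*$/pass/' fit.py
sed -i 's/    g=(np/    g=(W[...,2]<.17)\&(np/' fit.py
python3 fit.py
```

```text
c [0.558  0.2277 0.0543] n tilt 29.573877673887278 yaw 11.347182853360945
```

View pics/ortho.png

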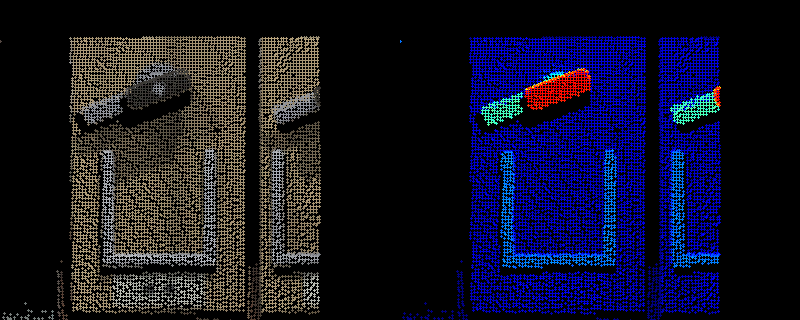

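Run:
```python
from h import *
d=np.load("L.npz");p=d["p"]*1000;c,B=d["c"],d["B"]
m=(np.abs(p[:,2]-9.5)<2.5)
for s in(1,-1):
    q=p[m&(np.abs(p[:,1]-.5-s*25.3)<5)&(p[:,0]>-20)&(p[:,0]<27)];f=np.polyfit(q[:,0],q[:,1],1);print("cheek",len(q),f,q[:,1].min(),q[:,1].max(),q[:,0].max(),q[:,2].mean())
q=p[m&(np.abs(p[:,1])<20)&(p[:,0]<-20)&(p[:,0]>-40)];print("lip",np.polyfit(q[:,1],q[:,0],1),np.percentile(q[:,0],[2,98]),q[:,2].mean())
q=p[(p[:,2]>43)&(p[:,0]>30)&(np.abs(p[:,1])<30)];r=cv2.minAreaRect(q[:,:2].astype(np.float32));print("bar",r,q[:,2].max())
```

```text
cheek 108 [-3.18059729e-03  2.62516005e+01] 23.125240292570826 29.450908646298434 23.83950376829484 10.081255138468554
cheek 110 [-7.52193425e-03 -2.50082347e+01] -27.63123257648534 -22.433156188304725 24.716571929037123 9.783979472831952
lip [-2.30787749e-02 -2.97760551e+01] [-33.36182299 -27.14543678] 9.475369095056422
bar ((54.97679901123047, 0.9512653350830078), (11.782123565673828, 33.546478271484375), 20.630067825317383) 48.901631659521804
```

Call:
{"fn": "drive_tool", "kwargs": {
  "moves": [4,1,-3,0,0,0,0,4,2.2,-7,0,0,0,-3,4,3.4,-11,0,0,0,-6,4,4.6,-15,0,0,0,-9,4,5.8,-19,1,0,0,-12,4,7,-23,3,0,0,-15,4,8.2,-26.5,5,0,0,-18,4,9.4,-30,7,0,0,-20,4,10.5,-33.5,9,0,0,-22,4,11.5,-37,11,0,0,-23]
}}

```text
clock: 2.8
position: [0.4833, -0.1764, 0.234]
orientation: [-0.29, 0.957, 0.0, 0.001]
ft_force: [-0.1, 0.8, 0.7]
finger_gap: 0.0402
```

Call:
{"fn": "drive_tool", "kwargs": {
  "moves": [4,1,-2,2,0,0,0,4,1,-2,3,0,0,0,4,1,-2,3,0,0,0,4,1,-2,3,0,0,0,4,1,-2,3,0,0,0,4,1,-2,3,0,0,0,4,1,-2,3,0,0,0,4,1,-2,3,0,0,0,4,1,-2,3,0,0,0,4,1,-2,3,0,0,0]
}}

```text
clock: 3.63
position: [0.4861, -0.1993, 0.205]
orientation: [-0.288, 0.958, -0.0, 0.0]
ft_force: [-0.0, -0.2, -0.6]
finger_gap: 0.0405
```

Run:
```python
from h import *
i,W=grab("wrist");save("w2",i);s=state();R=Ro.from_quat(s["orientation"])
print(s["position"].round(4),s["joint_positions"].round(2),R.as_matrix().round(3).tolist())
m=(np.linalg.norm(W[...,:2]-[.4786,-.2122],axis=-1)<.045)&(W[...,2]<.06)
for a,b in((.042,.06),(.010,.06),(.011,.018)):
    p=W[m&(W[...,2]>a)&(W[...,2]<b)];r=cv2.minAreaRect(p[:,:2].astype(np.float32)*1000);print(len(p),r,p[:,2].mean())
```

```text
[ 0.486  -0.1993  0.2049] [ 0.14  0.38  0.21  2.09 -0.12  0.68  2.59] [[-0.834, -0.551, 0.0], [-0.551, 0.834, -0.0], [-0.0, -0.0, -1.0]]
231 ((475.474365234375, -214.0109100341797), (23.284204483032227, 11.060086250305176), 33.18445587158203) 0.04729589098806338
1283 ((475.296630859375, -214.32723999023438), (48.865142822265625, 37.298789978027344), 33.96869659423828) 0.020494628450857446
1022 ((475.296630859375, -214.32723999023438), (48.865142822265625, 37.298789978027344), 33.96869659423828) 0.014108405618182423
```

View pics/w2.png

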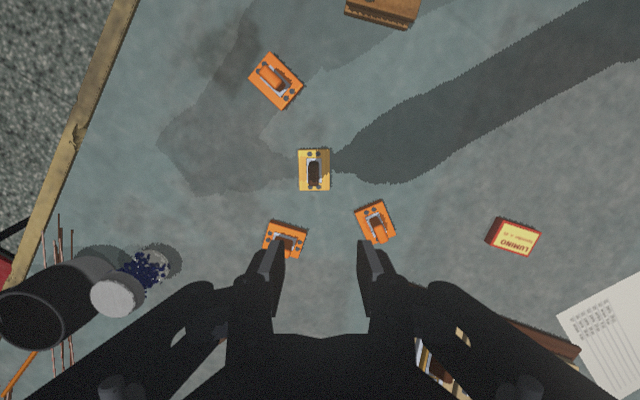

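The brass block is centred at pixel (314,170), aligned with the tool. The two cameras disagree by about 3.7 mm, so I'll descend and remeasure close up.

Call:
{"fn": "drive_tool", "kwargs": {
  "moves": [4,0.5,-0.2,3,0,0,0,4,1,-0.4,6,0,0,0,4,1.7,-0.7,9,0,0,0,4,1.7,-0.7,9.5,0,0,0,4,1.7,-0.7,9.5,0,0,0,4,1.7,-0.7,9.5,0,0,0,4,1.7,-0.7,9.5,0,0,0,4,1.7,-0.7,9.5,0,0,0,4,1.7,-0.7,9.5,0,0,0,4,1.7,-0.7,9.5,0,0,0]
}}

```text
clock: 4.52
position: [0.4764, -0.2147, 0.1107]
orientation: [-0.288, 0.958, -0.001, 0.001]
ft_force: [0.3, 0.9, 0.7]
finger_gap: 0.0399
```

Run:
```python
from h import *
i,W=grab("wrist");save("w3",i);s=state();R=Ro.from_quat(s["orientation"])
print(s["position"].round(4))
T=(W-s["position"])@R.as_matrix()*1000
m=(np.linalg.norm(W[...,:2]-[.4765,-.2135],axis=-1)<.045)&(W[...,2]<.06)
for a,b in((.042,.06),(.011,.018)):
    p=T[m&(W[...,2]>a)&(W[...,2]<b)];r=cv2.minAreaRect(p[:,:2].astype(np.float32));print(len(p),r,p[:,2].mean(),p.min(0),p.max(0))
print(i.shape)
```

```text
[ 0.4761 -0.2147  0.1104]
432 ((0.7368803024291992, 1.1486835479736328), (11.18420696258545, 23.356966018676758), 89.71978759765625) 63.129159611340825 [-10.96090505  -4.39162522  60.98718587] [12.40436896  6.79229457 68.26675898]
1728 ((0.25167083740234375, 1.2105083465576172), (38.09526824951172, 50.04106140136719), 89.81819152832031) 96.30893017116587 [-24.71924754 -17.82856083  92.66173886] [25.31920692 20.2801543  99.23492031]
(400, 640, 3)
```

Call:
{"fn": "drive_tool", "kwargs": {
  "moves": [4,0,0.1,3,0,0,0,4,0,0.1,6,0,0,0,4,0,0.1,8,0,0,0,4,0,0.1,9,0,0,0,4,0,0.1,9.3,0,0,0,4,0,0.1,9.3,0,0,0,1,0,0.1,9.3,0,0,0,0.6,0,0.1,9.3,0,0,0,0.6,0,0.1,9.3,0,0,0,0.6,0,0.1,9.3,0,0,0]
}}

```text
clock: 5.4
position: [0.4761, -0.2144, 0.018]
orientation: [-0.288, 0.958, -0.001, 0.001]
ft_force: [-0.6, -1.2, 6.6]
finger_gap: 0.0112
```

Call:
{"fn": "drive_tool", "kwargs": {
  "moves": [0.6,0,0,0,0,0,0,0.6,0,0,0,0,0,0,0.6,0,0,-1,0,0,0,0.6,0,0,-3,0,0,0,0.6,0,0,-6,0,0,0,0.6,0,0,-9,0,0,0,0.6,0,0,-12,0,0,0,0.6,0,0,-15,0,0,0,0.6,0,0,-17,0,0,0,0.6,0,0,-17,0,0,0]
}}

```text
clock: 6.23
position: [0.477, -0.2147, 0.1912]
orientation: [-0.288, 0.958, -0.002, 0.003]
ft_force: [0.6, 0.2, -3.0]
finger_gap: 0.011
```

```bash
cat > tgt.py <<'E'
from h import *
d=np.load("L.npz");c,B=d["c"],d["B"]
O=c+B@np.array([-.0008,.0007,0])
yaw=np.radians(11.05);t=np.radians(30)
bz=np.array([-np.sin(t)*np.cos(yaw),-np.sin(t)*np.sin(yaw),np.cos(t)])
by=np.array([-np.sin(yaw),np.cos(yaw),0]);bx=np.cross(by,bz)
BR=np.stack([bx,by,bz],1)
def rel(pb,toolR=None,s=None):
    """shift cm/turn deg in the current tool frame to put TCP at bay point pb (m), tool R (in bay axes)"""
    s=s or state();R=Ro.from_quat(s["orientation"])
    if toolR is None: toolR=np.diag([-1,1,-1.])
    G=Ro.from_matrix(BR@toolR)
    return (R.inv().apply(O+BR@np.array(pb)-s["position"])*100).round(2),np.degrees((R.inv()*G).as_rotvec()).round(2)
E
python3 - <<'E'
from tgt import *
i,W=grab("wrist");s=state();R=Ro.from_quat(s["orientation"])
print(s["position"].round(4),s["finger_gap"],s["joint_positions"].round(2),O)
T=((W-s["position"])@R.as_matrix()*1000)
m=(np.abs(T[...,0])<45)&(np.abs(T[...,1])<30)&(T[...,2]>-5)&(T[...,2]<25)
p=T[m];print(len(p));
b=p[p[:,2]>-2]
print(cv2.minAreaRect(b[:,:2].astype(np.float32)),np.linalg.lstsq(np.c_[b[:,:2],np.ones(len(b))],b[:,2],rcond=None)[0])
print(rel([0,0,.10]),rel([0,0,.02]))
save("w4",i)
E
```

```text
[ 0.4759 -0.2141  0.1891] 0.011271025933888283 [ 0.18  0.4   0.21  2.11 -0.14  0.64  2.64] [0.55719862 0.22823946 0.05392838]
2332
((13.96940803527832, 0.6537246704101562), (38.15547561645508, 21.681182861328125), 89.15809631347656) [ 0.27267835  0.00320255 -1.85339612]
(array([-26.53,  34.35,   4.81]), array([  5.69, -29.38,  21.93])) (array([-30.2 ,  32.85,  11.76]), array([  5.69, -29.38,  21.93]))
```

Run:
```python
from tgt import *
i,W=grab("wrist");s=state();R=Ro.from_quat(s["orientation"])
T=((W-s["position"])@R.as_matrix()*1000)
for x in range(2,30,2):
    q=T[(np.abs(T[...,0]-x)<1)&(np.abs(T[...,1]-1)<17)&(T[...,2]<30)&(T[...,2]>-10)];q and 0 if False else None
    if len(q): print(x,len(q),np.percentile(q[:,2],[5,50,95]).round(1),end="; ")
save("w4",i[100:300,200:440].repeat(3,0).repeat(3,1))
```

```text
4 30 [1.6 2.5 3.4]; 6 42 [1.3 2.4 3.5]; 8 75 [-9.4  1.8  3. ]; 10 249 [-9.   1.2  3.1]; 12 351 [-9.2  0.7  2.7]; 14 224 [0.5 2.1 3.4]; 16 194 [1.4 2.3 3.3]; 18 200 [1.  2.2 3.2]; 20 216 [1.2 2.2 3.4]; 22 214 [1.2 2.3 3.4]; 24 512 [ 1.9  6.5 14. ];
```

View pics/w4.png

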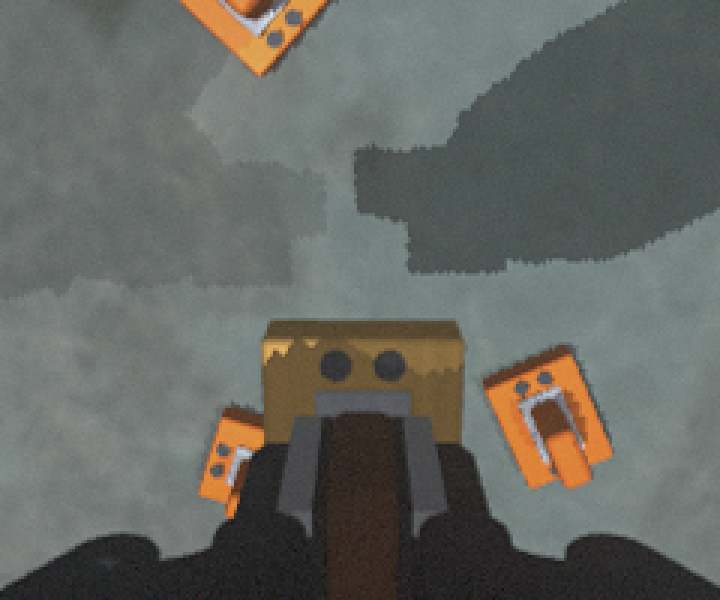

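The block hangs level and centred between the pads, with its top face at row ~360. I'll carry it to a point above the bay, tilting 30° on the way.

Call:
{"fn": "drive_tool", "kwargs": {
  "moves": [0.6,-1,2,-2,0,0,0,0.6,-3,5,-3,0,0,0,0.6,-5.1,8.5,-4,0.6,-3,2.3,0.6,-7.2,12,-4,1.2,-6,4.5,0.6,-9.3,15.5,-4,1.8,-9.5,7,0.6,-11.4,19,-4,2.6,-13,10,0.6,-13.5,22.5,-4,3.4,-17.5,13,0.6,-15.7,26,-4,4.2,-21.6,16.2,0.6,-17.9,29.5,-4,5,-25.5,19,0.6,-20,33,-4,5.7,-29.4,21.9]
}}

```text
clock: 7.17
position: [0.4581, 0.115, 0.2243]
orientation: [-0.13, 0.97, 0.022, 0.202]
ft_force: [0.0, 0.3, -2.9]
finger_gap: 0.011
```

Run:
```python
from tgt import *
s=state();print(s["position"].round(4),s["joint_positions"].round(2),s["ft_force"].round(1),s["finger_gap"])
for z in(.2,.12,.06): print(rel([0.003,-.0005,z]))
```

```text
[0.4581 0.115  0.2243] [-0.75  0.19  0.44  2.44 -0.36  0.12  1.85] [ 0.   0.3 -2.9] 0.010989353307826782
(array([-2.79,  8.98,  0.64]), array([ 1.38, -6.55,  3.94]))
(array([-3.69,  8.76,  8.58]), array([ 1.38, -6.55,  3.94]))
(array([-4.37,  8.59, 14.54]), array([ 1.38, -6.55,  3.94]))
```

Call:
{"fn": "drive_tool", "kwargs": {
  "moves": [0.6,-0.7,2,1,0,-1,0.8,0.6,-1.4,4,3,0.5,-2.5,1.6,0.6,-2.2,6,5,0.9,-4,2.4,0.6,-3,8,7,1.2,-5.5,3.2,0.6,-3.7,8.8,8.5,1.4,-6.6,3.9,0.6,-3.7,8.8,8.5,1.4,-6.6,3.9,0.6,-3.7,8.8,8.5,1.4,-6.6,3.9,0.6,-3.7,8.8,8.5,1.4,-6.6,3.9,0.6,-3.7,8.8,8.5,1.4,-6.6,3.9,0.6,-3.7,8.8,8.5,1.4,-6.6,3.9]
}}

```text
clock: 8.0
position: [0.5257, 0.15, 0.2001]
orientation: [-0.141, 0.963, 0.036, 0.228]
ft_force: [-0.2, -0.4, -2.4]
finger_gap: 0.0109
```

Run:
```python
from tgt import *
s=state();print(s["position"].round(4),s["joint_positions"].round(3),s["joint_vel"].round(2),s["ft_force"].round(1),s["finger_gap"])
for z in(.12,.06,.03,.018): print(rel([0.003,-.0005,z]))
i,W=grab("wrist");save("w5",i)
# bay in current view
L=(W-O)@BR*1000
fl=L[(np.abs(L[...,1])<18)&(L[...,0]>-20)&(L[...,0]<40)&(np.abs(L[...,2])<6)];print("floor",len(fl),np.linalg.lstsq(np.c_[fl[:,:2],np.ones(len(fl))],fl[:,2],rcond=None)[0] if len(fl)>9 else 0)
m=(np.abs(L[...,2]-9.5)<3)
for a in(1,-1):
    q=L[m&(np.abs(L[...,1]-a*25.5)<6)&(L[...,0]>-20)&(L[...,0]<27)]
    if len(q):print("cheek",len(q),np.percentile(q[:,1],[3,97]),q[:,0].max(),q[:,0].min())
q=L[m&(np.abs(L[...,1])<20)&(L[...,0]<-20)&(L[...,0]>-40)];print("lip",len(q),np.percentile(q[:,0],[3,97]) if len(q) else 0)
```

```text
[0.5257 0.15   0.2001] [-0.638  0.326  0.322  2.36  -1.516  0.078  3.003] [ 1.92 -0.15 -1.35 -0.1  -0.22 -0.01  1.1 ] [-0.2 -0.4 -2.4] 0.010921696789324713
(array([2.25, 7.08, 3.48]), array([ 3.  , -3.33,  4.85]))
(array([1.92, 6.75, 9.46]), array([ 3.  , -3.33,  4.85]))
(array([ 1.75,  6.58, 12.45]), array([ 3.  , -3.33,  4.85]))
(array([ 1.68,  6.52, 13.65]), array([ 3.  , -3.33,  4.85]))
floor 1777 [-0.00141019  0.00460526 -0.4602562 ]
cheek 271 [22.24589685 28.06598307] 25.224385433539098 -19.801579870239664
cheek 263 [-28.58368093 -22.81013706] 25.806293423957353 -19.78682032031492
lip 232 [-32.15386217 -26.45928376]
```

View pics/w5.png

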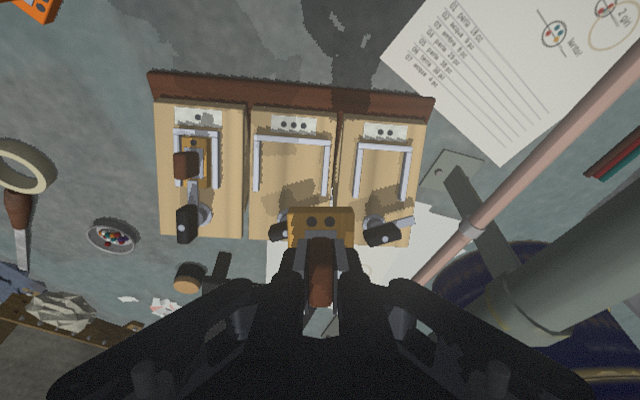

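The joints have run to the limits of j6 (0.08) and j5. In this wrist posture the arm can't point forward and down. I'll stop here and fit a kinematic model from the logged states to plan a wrist flip (j5 ≈ π).

```bash
cat > kin.py <<'E'
from h import *
from scipy.optimize import least_squares
import itertools,os
Q=np.array([[-1.341,.592,.048,1.610,-.033,.943,-.034],[-.951,.306,-.007,1.806,.003,1.03,.798],[-.53352,.27488,.12025,1.85558,-.03671,1.01382,1.34851],[.14,.38,.21,2.09,-.12,.68,2.59],[.18,.40,.21,2.11,-.14,.64,2.64],[-.75,.19,.44,2.44,-.36,.12,1.85]])
P=np.array([[.230,.687,.230],[.3746,.4526,.3411],[.52976,.19797,.34110],[.486,-.1993,.2049],[.4759,-.2141,.1891],[.4581,.115,.2243]])
O4=np.array([[.161,.987,-.001,0],[-.093,.996,0,0],[-.0879,.99613,-.00075,0],[-.288,.958,0,0],[-.288,.958,-.0015,.0025],[-.13,.97,.022,.202]])
s=np.load("s8.npz") if os.path.exists("s8.npz") else None
if s is None:
    t=state();np.savez("s8",q=t["joint_positions"],p=t["position"],o=t["orientation"]);s=np.load("s8.npz")
Q=np.vstack([Q,s["q"]]);P=np.vstack([P,s["p"]]);O4=np.vstack([O4,s["o"]])
E=lambda a,t:Ro.from_euler(a,t)
def fk(q,x,S):
    b,h,L1,L2,L3,c,a0,y0,a1,y1,a2,y2=x
    R=E("z",b+S[0]*q[0]);p=np.array([0,0,h])
    R=R*E("y",q[1]);R=R*E("z",S[1]*q[2]);p=p+R.apply([a0,y0,L1])
    R=R*E("y",q[3]);R=R*E("z",S[2]*q[4]);p=p+R.apply([a1,y1,L2])
    R=R*E("y",q[5]);R=R*E("z",S[3]*q[6]+c);p=p+R.apply([0,0,L3])
    return p,R
def res(x,S):
    r=[]
    for q,p,o in zip(Q,P,O4):
        a,R=fk(q,x,S);r+=list((a-p)*3)+list((Ro.from_quat(o).inv()*R).as_rotvec())
    return np.array(r+list(.02*x[6:]))
if __name__=="__main__":
    out=[]
    for S in itertools.product([1,-1],repeat=4):
        for c in(0,1.57,-1.57,3.14):
            f=least_squares(res,[0,.36,.627,.464,.38,c]+[0]*6,args=(S,));out.append((f.cost,S,f.x))
    out.sort(key=lambda t:t[0])
    for o in out[:3]: print(o[0],o[1],o[2].round(4))
    np.savez("kin",x=out[0][2],S=out[0][1]);print(res(out[0][2],out[0][1]).reshape(-1,1)[:42].reshape(-1,6).round(3))
E
python3 kin.py
```

```text
0.0002670682205788556 (-1, -1, -1, -1) [-9.1000e-03  2.9900e-01  6.2680e-01  4.6650e-01  3.1760e-01  1.5626e+00
 -6.0000e-04 -3.8600e-02 -1.2000e-03  0.0000e+00  0.0000e+00  0.0000e+00]
0.0002670682205788671 (-1, -1, -1, -1) [-9.1000e-03  2.9900e-01  6.2680e-01  4.6650e-01  3.1760e-01  1.5626e+00
 -6.0000e-04 -3.8600e-02 -1.2000e-03  0.0000e+00  0.0000e+00  0.0000e+00]
0.0002670682205788851 (-1, -1, -1, -1) [-9.1000e-03  2.9900e-01  6.2680e-01  4.6650e-01  3.1760e-01  1.5626e+00
 -6.0000e-04 -3.8600e-02 -1.2000e-03  0.0000e+00  0.0000e+00  0.0000e+00]
[[ 0.001  0.005 -0.003  0.001  0.     0.001]
 [ 0.002  0.008 -0.004  0.001 -0.     0.001]
 [-0.002  0.004 -0.002 -0.     0.     0.001]
 [-0.006  0.006  0.002  0.003  0.    -0.006]
 [-0.005  0.001  0.002 -0.002 -0.     0.002]
 [ 0.004 -0.006  0.007  0.005 -0.008  0.002]
 [-0.002 -0.003 -0.001  0.004 -0.    -0.   ]]
```

```bash
cat > ik.py <<'E'
from kin import *
from tgt import *
K=np.load("kin.npz");X,S=K["x"],K["S"]
lo=np.array([-2.69,-.47,-1.27,.19,-1.53,.08,-3.09]);hi=np.array([2.69,2.24,1.36,2.51,4.68,2.07,3.09])
def pose(pb,ang):  # ang: tool x direction in bay plane, deg from bay x ccw
    a=np.radians(ang);tx=np.array([np.cos(a),np.sin(a),0]);tz=np.array([0,0,-1.]);return O+BR@np.array(pb),Ro.from_matrix(BR@np.stack([tx,np.cross(tz,tx),tz],1))
def err(q,p,G):
    a,R=fk(q,X,S);return np.r_[(a-p)*3,(R.inv()*G).as_rotvec()]
def sols(p,G,n=60,m=.1):
    rng=np.random.default_rng(1);r=[]
    for _ in range(n):
        f=least_squares(lambda q:np.r_[err(q,p,G),.001*(q-(lo+hi)/2)],rng.uniform(lo+m,hi-m),bounds=(lo+m,hi-m))
        if np.linalg.norm(err(f.x,p,G))<.01 and not any(np.abs(f.x-a).max()<.4 for a in r): r.append(f.x)
    return r
if __name__=="__main__":
    for nm,pb,ang in(("bay dn",[.003,0,.017],180),("bay up",[.003,0,.017],0),("keep tongue open",[.056,0,.022],110),("keep tongue mid",[.056,0,.022],160),("keep opp open",[.056,0,.022],290),("keep opp closed",[.056,0,.022],0)):
        p,G=pose(pb,ang);print(nm,p.round(3))
        for q in sols(p,G,30): print("   ",q.round(2))
E
python3 ik.py
```

```text
bay dn [0.551 0.227 0.07 ]
    [ 0.03  0.74 -0.81  2.36  2.04  0.74 -0.69]
bay up [0.551 0.227 0.07 ]
    [-0.65  0.64  0.12  2.36  2.83  0.36  1.52]
keep tongue open [0.594 0.235 0.101]
    [-0.95  0.69  0.59  2.26  3.82  0.3   2.41]
    [ 0.14  0.75 -0.94  2.26  1.86  0.75 -1.66]
keep tongue mid [0.594 0.235 0.101]
    [ 0.04  0.69 -0.78  2.26  1.9   0.64 -0.86]
    [-1.13  0.84  0.9   2.26  4.15  0.51  2.88]
keep opp open [0.594 0.235 0.101]
    [-0.41  0.58 -0.15  2.26  2.26  0.31  0.95]
keep opp closed [0.594 0.235 0.101]
    [-0.67  0.6   0.2   2.26  2.88  0.21  1.49]
```

```bash
cat > plan.py <<'E'
from ik import *
def ikn(p,G,q0,w=.02): # nearest
    f=least_squares(lambda q:np.r_[err(q,p,G),w*(q-q0)*.1],np.clip(q0,lo+.06,hi-.06),bounds=(lo+.05,hi-.05));return f.x
def track(q,poses,nsub=8):
    out=[];
    for p,G in poses:
        for k in range(nsub):
            e=err(q,p,G)/(nsub-k)
            J=np.stack([(err(q+1e-5*np.eye(7)[j],p,G)-err(q-1e-5*np.eye(7)[j],p,G))/2e-5 for j in range(7)],1)
            q=q-J.T@np.linalg.solve(J@J.T+1e-5*np.eye(6),e)
        out.append(q.copy())
    return np.array(out)
E
python3 - <<'E'
from plan import *
s=state();q0=s["joint_positions"];print("now",q0.round(2),s["joint_vel"].round(2))
a=np.radians(190);Gd=Ro.from_matrix(np.array([[np.cos(a),np.sin(a),0],[np.sin(a),-np.cos(a),0],[0,0,-1]]).T)
pa=np.array([.52,.10,.27])
p0,R0=fk(q0,X,S);rv=(R0.inv()*Gd).as_rotvec()
n=8;t=track(q0,[(p0+(pa-p0)*k/n,R0*Ro.from_rotvec(rv*k/n)) for k in range(1,n+1)])
print(t.round(2));qa=t[-1]
pb,Gb=pose([.003,0,.10],0);qb=ikn(pb,Gb,np.array([-.65,.5,.12,2.36,2.83,.36,1.52]));print("qb",qb.round(2),np.linalg.norm(err(qb,pb,Gb)))
for k in np.linspace(0,1,9):
    q=qa+(qb-qa)*k;p,R=fk(q,X,S);tip=p+R.apply([0,0,.017]);print(q[4:].round(2),p.round(3),((tip-O)@BR).round(3),R.as_matrix()[:,2].round(2))
E
```

```text
now [-0.61  0.32  0.32  2.36 -1.52  0.08  3.01] [-0.11 -0.02  0.21  0.03  0.04  0.01 -0.22]
[[-0.88  0.37  0.69  2.32 -1.14  0.26  2.62]
 [-0.99  0.41  0.85  2.27 -0.98  0.38  2.47]
 [-1.04  0.44  0.95  2.23 -0.88  0.5   2.37]
 [-1.07  0.47  1.02  2.18 -0.8   0.6   2.3 ]
 [-1.08  0.49  1.07  2.14 -0.74  0.7   2.25]
 [-1.07  0.51  1.1   2.1  -0.69  0.79  2.2 ]
 [-1.06  0.53  1.12  2.05 -0.65  0.88  2.17]
 [-1.05  0.55  1.13  2.01 -0.61  0.97  2.14]]
qb [-0.78  0.47  0.24  2.41  2.76  0.23  1.57] 3.7833673372620386e-06
[-0.61  0.97  2.14] [0.52 0.1  0.27] [ 0.047 -0.119  0.203] [-0. -0. -1.]
[-0.19  0.88  2.07] [0.487 0.016 0.253] [-0.006 -0.2    0.214] [-0.07 -0.31 -0.95]
[0.23 0.78 1.99] [ 0.493 -0.047  0.258] [-0.007 -0.267  0.223] [-0.01 -0.55 -0.84]
[0.65 0.69 1.92] [ 0.53  -0.073  0.267] [ 0.028 -0.302  0.215] [ 0.16 -0.67 -0.72]
[1.07 0.6  1.85] [ 0.578 -0.055  0.265] [ 0.075 -0.294  0.188] [ 0.38 -0.65 -0.66]
[1.5  0.5  1.78] [0.613 0.002 0.248] [ 0.108 -0.243  0.149] [ 0.56 -0.51 -0.65]
[1.92 0.41 1.71] [0.616 0.081 0.216] [ 0.109 -0.163  0.111] [ 0.65 -0.29 -0.7 ]
[2.34 0.32 1.64] [0.579 0.16  0.178] [ 0.072 -0.074  0.087] [ 0.62 -0.07 -0.78]
[2.76 0.23 1.57] [0.511 0.219 0.142] [ 0.003 -0.     0.083] [ 0.49  0.1  -0.87]
```

```bash
cat > d.py <<'E'
from plan import *
def delta(p,G,s=None):
    s=s or state();R=Ro.from_quat(s["orientation"])
    return np.r_[R.inv().apply(p-s["position"])*100,np.degrees((R.inv()*G).as_rotvec())].round(1)
E
python3 - <<'E'
from d import *
a=np.radians(190);Gd=Ro.from_matrix(np.array([[np.cos(a),np.sin(a),0],[np.sin(a),-np.cos(a),0],[0,0,-1]]).T)
s=state();print(s["position"],delta(np.array([.52,.10,.28]),Gd))
E
```

```text
[0.52984719 0.13662666 0.20154366] [-1.8 -3.2 -7.9  1.6 26.8  5.2]
```

Call:
{"fn": "drive_tool", "kwargs": {
  "moves": [0.6,-0.2,-0.4,-1,0.2,3,0.6,0.6,-0.4,-0.8,-2,0.4,6,1.2,0.6,-0.7,-1.2,-3,0.6,10,2,0.6,-1,-1.6,-4,0.8,14,2.8,0.6,-1.2,-2,-5,1,18,3.5,0.6,-1.4,-2.5,-6,1.3,22,4.3,0.6,-1.8,-3.2,-7.9,1.6,26.8,5.2,0.6,-1.8,-3.2,-7.9,1.6,26.8,5.2,0.6,-1.8,-3.2,-7.9,1.6,26.8,5.2,0.6,-1.8,-3.2,-7.9,1.6,26.8,5.2]
}}

```text
clock: 8.88
position: [0.5161, 0.1075, 0.2793]
orientation: [-0.091, 0.996, 0.002, -0.0]
ft_force: [-1.1, -0.9, -3.0]
finger_gap: 0.0112
```

```bash
cat > plan2.py <<'E'
from d import *
s=state();qa=s["joint_positions"];print("now",qa.round(2),s["joint_vel"].round(2),s["position"].round(3),s["orientation"].round(3),s["finger_gap"])
pb,Gb=pose([.003,0,.12],0);qb=ikn(pb,Gb,np.array([-.65,.5,.12,2.36,2.83,.36,1.52]));print("qb",qb.round(2),np.linalg.norm(err(qb,pb,Gb)))
N=40;ps=[fk(qa+(qb-qa)*k/N,X,S) for k in range(1,N+1)]
t=track(qa,ps)
for k in range(0,N):
    p,R=ps[k];tip=p+R.apply([0,0,.017])
    if k%4==3: print(k+1,t[k].round(2),p.round(3),((tip-O)@BR).round(3))
def rows(ks,s):
    p0,R0=s["position"],Ro.from_quat(s["orientation"])
    p00,R00=fk(s["joint_positions"],X,S)
    for k in ks:
        p,R=ps[k-1];print((np.r_[R0.inv().apply(p-p0)*100,np.degrees((R0.inv()*R).as_rotvec())]).round(1).tolist())
rows(range(1,11),s)
dp=[np.linalg.norm(ps[k][0]-ps[k-1][0]) for k in range(1,N)];da=[np.degrees((ps[k-1][1].inv()*ps[k][1]).magnitude()) for k in range(1,N)];print(max(dp),max(da))
E
python3 plan2.py
```

```text
now [-1.07  0.48  1.1   2.03 -0.53  0.95  2.06] [ 0.01 -0.01 -0.01  0.02  0.    0.01 -0.  ] [0.516 0.108 0.279] [-0.091  0.996  0.002 -0.   ] 0.011227947871132888
qb [-0.83  0.42  0.29  2.42  2.75  0.19  1.58] 5.741717300197173e-06
4 [-1.11  0.55  1.16  2.07 -0.32  0.9   2.15] [0.481 0.034 0.269] [ 0.001 -0.18   0.228]
8 [-1.14  0.61  1.19  2.11 -0.14  0.79  2.25] [ 0.485 -0.02   0.269] [-0.004 -0.237  0.233]
12 [-1.17  0.66  1.21  2.15  0.03  0.63  2.36] [ 0.508 -0.052  0.277] [ 0.017 -0.276  0.232]
16 [-1.2   0.7   1.22  2.19  0.18  0.45  2.47] [ 0.544 -0.058  0.283] [ 0.051 -0.289  0.22 ]
20 [-1.23  0.73  1.22  2.23  0.32  0.25  2.58] [ 0.58  -0.036  0.281] [ 0.088 -0.275  0.199]
24 [-1.25  0.74  1.21  2.27  0.46  0.05  2.7 ] [0.605 0.008 0.27 ] [ 0.113 -0.236  0.171]
28 [-1.27  0.75  1.18  2.31  0.58 -0.13  2.83] [0.612 0.065 0.249] [ 0.12  -0.178  0.142]
32 [-1.29  0.73  1.14  2.34  0.72 -0.28  2.97] [0.595 0.126 0.22 ] [ 0.102 -0.112  0.119]
36 [-1.3   0.7   1.08  2.38  0.87 -0.38  3.11] [0.556 0.18  0.189] [ 0.061 -0.05   0.105]
40 [-1.3   0.67  1.01  2.42  1.05 -0.44  3.24] [0.501 0.217 0.159] [ 0.003 -0.     0.103]
[2.6, -2.0, 0.1, 3.4, 1.7, -2.5]
[3.5, -3.6, 0.6, 6.7, 3.2, -5.2]
[4.2, -5.1, 0.9, 9.9, 4.7, -8.0]
[4.7, -6.6, 1.0, 13.1, 6.0, -11.0]
[5.1, -8.1, 1.1, 16.2, 7.2, -14.1]
[5.4, -9.5, 1.1, 19.2, 8.3, -17.3]
[5.5, -10.8, 1.1, 22.2, 9.2, -20.6]
[5.4, -12.0, 0.9, 25.0, 10.1, -24.1]
[5.1, -13.1, 0.8, 27.8, 10.8, -27.7]
[4.8, -14.0, 0.6, 30.4, 11.4, -31.4]
0.01853654303155167 4.945336569403434
```

The model predicts the drive's joint behaviour well: minimum-norm IK. I'll search by simulation for a waypoint path that ends in the flipped wrist posture with safe margins.

```bash
cat > sim.py <<'E'
import numpy as np
from scipy.spatial.transform import Rotation as Ro
from tgt import O,BR
K=np.load("kin.npz");X,S=K["x"],K["S"]
lo=np.array([-2.69,-.47,-1.27,.19,-1.53,.08,-3.09]);hi=np.array([2.69,2.24,1.36,2.51,4.68,2.07,3.09])
def rz(a):c,s=np.cos(a),np.sin(a);return np.array([[c,-s,0],[s,c,0],[0,0,1]])
def ry(a):c,s=np.cos(a),np.sin(a);return np.array([[c,0,s],[0,1,0],[-s,0,c]])
def fkj(q):
    b,h,L1,L2,L3,c,a0,y0,a1,y1,_,_=X
    R=np.eye(3);p=np.array([0,0,h]);ax=[];pt=[]
    def j(M,k,sg,y):
        nonlocal R
        ax.append(R[:,1 if y else 2]*sg);pt.append(p.copy());R=R@M
    j(rz(b+S[0]*q[0]),0,S[0],0);j(ry(q[1]),1,1,1);j(rz(S[1]*q[2]),2,S[1],0);p=p+R@[a0,y0,L1]
    j(ry(q[3]),3,1,1);j(rz(S[2]*q[4]),4,S[2],0);p=p+R@[a1,y1,L2]
    j(ry(q[5]),5,1,1);j(rz(S[3]*q[6]+c),6,S[3],0);p=p+R@[0,0,L3]
    ax=np.array(ax);J=np.r_[np.cross(ax,p-np.array(pt)).T,ax.T]
    return p,R,J
def step(q,p,R,sub=3):
    for k in range(sub):
        a,A,J=fkj(q);e=np.r_[p-a,Ro.from_matrix(R@A.T).as_rotvec()]/(sub-k)
        q=q+J.T@np.linalg.solve(J@J.T+1e-5*np.eye(6),e)
    return q
def seg(q,p1,R1,n=10):
    """one call: linear shift & rotvec in start tool frame"""
    p0,R0,_=fkj(q);rv=Ro.from_matrix(R0.T@R1).as_rotvec();out=[]
    for k in range(1,n+1):
        q=step(q,p0+(p1-p0)*k/n,R0@Ro.from_rotvec(rv*k/n).as_matrix());out.append(q)
    return q,np.array(out)
def bayR(ang):
    a=np.radians(ang);tx=np.array([np.cos(a),np.sin(a),0]);tz=np.array([0,0,-1.]);return BR@np.stack([tx,np.cross(tz,tx),tz],1)
def toolR(tilt,az,yaw): # yaw: az of tool x when vertical; tilt of tool z from down toward azimuth az (deg)
    a=np.radians(yaw);V=np.array([[np.cos(a),np.sin(a),0],[np.sin(a),-np.cos(a),0],[0,0,-1]]).T
    z=np.radians(az);return Ro.from_rotvec(np.radians(tilt)*np.array([np.sin(z),-np.cos(z),0])).as_matrix()@V
def margin(t): return np.minimum(t-lo,hi-t).min()
E
cat > search.py <<'E'
from sim import *
import sys,multiprocessing as mp
q0=np.array(eval(sys.argv[1]))
def run(seed):
    rng=np.random.default_rng(seed);best=(-9,)
    for _ in range(350):
        n=rng.integers(1,4);w=[];q=q0;m=9;ang=rng.choice([0,180])
        for i in range(n):
            w.append((rng.uniform([.45,-.25,.27],[.75,.2,.4]).round(2),int(rng.uniform(0,60)),int(rng.uniform(-180,180)),int(rng.uniform(120,400))))
        ok=True
        for p,t,a,y in w:
            q,T=seg(q,p,toolR(t,a,y));m=min(m,margin(T))
            if m<.06: ok=False;break
        if not ok: continue
        q,T=seg(q,O+BR@[.003,0,.12],bayR(ang));m=min(m,margin(T))
        if m<.06: continue
        q2,T=seg(q,O+BR@[.003,0,.017],bayR(ang));m=min(m,margin(T))
        if m>best[0]: best=(m,ang,w,q.round(2),q2.round(2))
    return best
if __name__=="__main__":
    with mp.Pool() as P: r=sorted(P.map(run,range(16)),key=lambda b:-b[0])
    for b in r[:4]: print(b)
E
nproc; time OMP_NUM_THREADS=1 timeout 500 python3 search.py "[-1.07,0.48,1.1,2.03,-0.53,0.95,2.06]"
```

```text
4
(-9,)
(-9,)
(-9,)
(-9,)
real	0m37.412s
user	2m20.897s
sys	0m0.220s
```

```bash
cat > search2.py <<'E'
from sim import *
import sys,multiprocessing as mp
q0=np.array(eval(sys.argv[1]));ANG=[0,180]
def run(seed):
    rng=np.random.default_rng(seed);best=(-9,);stat=0
    for _ in range(500):
        n=rng.integers(2,5);w=[];q=q0;m=9;ang=rng.choice(ANG)
        j5=np.sort(rng.uniform(-.3,3,n));ok=True
        for i in range(n):
            for _ in range(30):
                v=np.array([rng.uniform(-1.2,.6),rng.uniform(.2,1),rng.uniform(-.9,1.1),rng.uniform(1.5,2.35),j5[i],rng.uniform(.3,1.3),rng.uniform(-1,2.4)])
                p,R,_=fkj(v)
                if .42<p[0]<.8 and -.4<p[1]<.25 and .25<p[2]<.45 and R[2,2]<-.3: break
            else: ok=False;break
            p=p.round(2);q,T=seg(q,p,R,12);m=min(m,margin(T));w.append((p,R,q))
            if m<.06: ok=False;break
        if not ok: continue
        q,T=seg(q,O+BR@[.003,0,.12],bayR(ang),12);m=min(m,margin(T))
        if m<.05: stat+=1;continue
        q2,T=seg(q,O+BR@[.003,0,.017],bayR(ang));m=min(m,margin(T))
        if m>best[0]: best=(m,ang,w,q,q2)
    return best+(stat,)
if __name__=="__main__":
    import pickle
    with mp.Pool() as P: r=sorted(P.map(run,range(24)),key=lambda b:-b[0])
    pickle.dump(r,open("r.pkl","wb"))
    for b in r[:4]:
        print(b[0],b[1],b[-1])
        if b[0]>0: print([x[2].round(2).tolist() for x in b[2]],b[3].round(2),b[4].round(2))
E
time OMP_NUM_THREADS=1 timeout 560 python3 search2.py "[-1.07,0.48,1.1,2.03,-0.53,0.95,2.06]"
```

```text
-9 7 7
-9 9 9
-9 5 5
-9 7 7
real	1m43.409s
user	6m42.223s
sys	0m0.249s
```

```bash
cat > rrt.py <<'E'
from sim import *
import sys,pickle,time,multiprocessing as mp
q0=np.array(eval(sys.argv[1]))
def okq(q):
    if margin(q)<.07: return False
    p,R,_=fkj(q);return .38<p[0]<.85 and -.45<p[1]<.26 and .22<p[2]<.55 and R[2,2]<-.1
goal=np.array([-.5,.5,.0,2.36,2.6,.3,1.3])
def run(seed):
    rng=np.random.default_rng(seed);N=[q0];par=[-1];t0=time.time();sol=[]
    wt=np.array([1,1,1,1,.7,.7,.5])
    while time.time()-t0<110 and len(sol)<2:
        if rng.random()<.35: g=goal+rng.normal(0,.3,7)*np.array([1,.5,1.5,.3,1,1,2])
        else: g=rng.uniform([-1.3,0,-1.1,1.3,-1.4,.15,-2.9],[.8,1.2,1.2,2.42,3.5,1.5,2.9])
        g=np.clip(g,lo+.08,hi-.08)
        A=np.array(N);i=int(np.argmin((((A-g)*wt)**2).sum(1)));q=N[i]
        for _ in range(rng.integers(2,9)):
            p,R,J=fkj(q);d=g-q;J=J*np.array([[3]*7]*3+[[1]*7]*3) if False else J
            d=J.T@np.linalg.solve(J@J.T+1e-6*np.eye(6),J@d);l=np.linalg.norm(d)
            if l<.03: break
            q=q+d*min(1,.08/l)
            if not okq(q): break
            N.append(q);par.append(i);i=len(N)-1
        q=N[i]
        if q[4]>1.2 and q[5]>.1:
            a,T=seg(q,O+BR@[.003,0,.12],bayR(0),12)
            if margin(T)>.06 and np.abs(np.diff(T,axis=0)).max()<.25:
                b,U=seg(a,O+BR@[.003,0,.017],bayR(0))
                if margin(U)>.06:
                    path=[];k=i
                    while k>=0: path.append(N[k]);k=par[k]
                    sol.append((min(margin(T),margin(U)),path[::-1],T,U))
    return seed,len(N),np.array(N)[:,4].max(),sol
if __name__=="__main__":
    with mp.Pool(4) as P: r=P.map(run,range(4))
    pickle.dump(r,open("rrt.pkl","wb"))
    for s,n,j5,sol in r:
        print(s,n,j5)
        for m,path,T,U in sol: print(m,len(path),path[-1].round(2),T[-1].round(2),U[-1].round(2))
E
OMP_NUM_THREADS=1 python3 rrt.py "[-1.07,0.48,1.1,2.03,-0.53,0.95,2.06]"
```

```text
0 1225 2.69472640215548
0.060314886827714354 175 [-0.86  0.66  0.77  2.22  2.69  0.31 -0.41] [-1.13  0.52  0.7   2.42  3.78  0.24  0.53] [-1.03  0.78  0.67  2.36  3.72  0.45  0.54]
0.060314886827714354 175 [-0.86  0.66  0.77  2.22  2.69  0.31 -0.41] [-1.13  0.52  0.7   2.42  3.78  0.24  0.53] [-1.03  0.78  0.67  2.36  3.72  0.45  0.54]
1 589 2.531861105116541
0.076647948183592 129 [-0.53  0.6   0.62  2.15  2.53  0.43  0.9 ] [-0.91  0.44  0.4   2.42  3.    0.18  1.32] [-0.75  0.66  0.26  2.36  3.06  0.35  1.27]
0.08809979057664963 131 [-0.58  0.56  0.52  2.2   2.52  0.36  0.85] [-0.91  0.44  0.39  2.42  2.99  0.18  1.33] [-0.75  0.66  0.25  2.36  3.05  0.35  1.28]
2 566 1.3805344709233536
0.06421305256689637 75 [-1.33  0.72  0.86  2.01  1.27  0.41  2.89] [-0.65  0.4   0.07  2.42  2.34  0.24  1.99] [-0.47  0.63 -0.12  2.36  2.51  0.41  1.87]
0.0911650231398431 77 [-1.34  0.75  0.92  1.99  1.38  0.38  2.8 ] [-0.66  0.4   0.07  2.42  2.35  0.23  1.98] [-0.47  0.63 -0.11  2.36  2.52  0.41  1.86]
3 519 1.390607127799288
0.09128507493156768 88 [-1.29  0.7   0.83  1.9   1.23  0.56  2.23] [-0.74  0.41  0.18  2.42  2.52  0.21  1.81] [-0.55  0.63 -0.    2.36  2.65  0.38  1.71]
0.09136677411725413 92 [-1.24  0.77  0.8   2.    1.39  0.35  2.12] [-0.75  0.41  0.19  2.42  2.54  0.21  1.79] [-0.56  0.63  0.01  2.36  2.66  0.38  1.7 ]
```

```bash
cat > comp.py <<'E'
from sim import *
import pickle
r=pickle.load(open("rrt.pkl","rb"));rng=np.random.default_rng(0);best=None
for s,n,j5,sol in r:
    for m,path,T,U in sol[-1:]:
        P=[fkj(q)[:2] for q in path]
        for L in(1,2,3,4,5,6):
            for _ in range(150):
                ids=sorted(rng.choice(np.arange(1,len(path)),min(L,len(path)-1),replace=False));q=path[0];mm=9;sp=0
                H=[(P[i][0].round(2),P[i][1]) for i in ids]+[(O+BR@[.003,0,.12],bayR(0))]
                for p,R in H:
                    p0,R0,_=fkj(q);a=np.degrees(Ro.from_matrix(R0.T@R).magnitude());dd=np.linalg.norm(p-p0)
                    if a>68 or dd>.38: mm=-1;break
                    q,t=seg(q,p,R);mm=min(mm,margin(t));sp=max(sp,np.abs(np.diff(t,axis=0)).max())
                    if mm<.06 or sp>.17: mm=-1;break
                if mm<0: continue
                q2,t=seg(q,O+BR@[.003,0,.017],bayR(0));mm=min(mm,margin(t))
                if mm>.06 and (best is None or (L,-mm)<(best[0],-best[1])): best=(L,mm,s,ids,H,sp)
            if best and best[0]<=L: break
print(best[0],best[1],best[2],best[3],best[5])
q=r[best[2]][3][-1][1][0]
pickle.dump(best[4],open("legs.pkl","wb"))
for p,R in best[4]:
    q,t=seg(q,p,R)
    for x in t[[2,5,9]]:
        a,A,_=fkj(x);print(x.round(2),"tcp",a.round(3),"wrist",(a-A[:,2]*.3176).round(2),"tz",A[:,2].round(2))
E
OMP_NUM_THREADS=4 python3 comp.py
```

```text
Traceback (most recent call last):
  File "comp.py", line 20, in <module>
    print(best[0],best[1],best[2],best[3],best[5])
          ~~~~^^^
TypeError: 'NoneType' object is not subscriptable
```

```bash
sed -i 's/for L in(1,2,3,4,5,6):/for L in(3,4,5,6,8,10):/; s/ids=sorted.*replace=False));q/ids=np.unique(np.clip(np.round(np.linspace(0,len(path)-1,L+1)[1:]+rng.normal(0,.35*len(path)\/L,L)),1,len(path)-1).astype(int));q/; s/H\[-1:\]//; s/sp>.17/sp>.24/' comp.py
sed -i 's/        P=\[/        path=path+list(T);P=[/' comp.py
sed -i 's/if a>68/if a>75/; s/mm<.06 or/mm<.05 or/; s/mm>.06 and/mm>.05 and/' comp.py
OMP_NUM_THREADS=4 timeout 500 python3 comp.py
```

```text
10 0.09150170210504882 3 [  9  22  29  43  52  60  73  82  94 103] 0.20939314731610725
[-1.09  0.56  1.1   2.02 -0.37  0.95  2.15] tcp [0.496 0.069 0.267] wrist [0.51 0.13 0.58] tz [-0.06 -0.19 -0.98]
[-1.13  0.63  1.1   2.04 -0.21  0.9   2.23] tcp [0.489 0.04  0.251] wrist [0.51 0.16 0.54] tz [-0.07 -0.39 -0.92]
[-1.19  0.76  1.11  2.12 -0.01  0.77  2.32] tcp [0.48 0.   0.23] wrist [0.49 0.2  0.48] tz [-0.02 -0.62 -0.79]
[-1.1   0.79  1.08  2.14  0.16  0.71  2.5 ] tcp [ 0.492 -0.063  0.236] wrist [0.5  0.16 0.46] tz [-0.02 -0.71 -0.7 ]
[-1.03  0.83  1.09  2.17  0.36  0.59  2.66] tcp [ 0.504 -0.126  0.242] wrist [0.5  0.12 0.44] tz [ 0.02 -0.79 -0.61]
[-0.94  0.94  1.17  2.24  0.65  0.34  2.81] tcp [ 0.52 -0.21  0.25] wrist [0.48 0.06 0.41] tz [ 0.12 -0.86 -0.5 ]
[-0.85  0.88  1.22  2.21  0.65  0.26  2.79] tcp [ 0.535 -0.264  0.28 ] wrist [0.49 0.   0.45] tz [ 0.14 -0.84 -0.53]
[-0.75  0.81  1.24  2.17  0.63  0.21  2.79] tcp [ 0.55  -0.318  0.31 ] wrist [ 0.5  -0.06  0.49] tz [ 0.17 -0.81 -0.56]
[-0.59  0.69  1.21  2.08  0.6   0.18  2.78] tcp [ 0.57 -0.39  0.35] wrist [ 0.5  -0.14  0
[... 2105 characters left out ...]
[ 0.74 -0.22 -0.64]
[-1.13  0.57  0.6   2.25  2.1   0.28  1.78] tcp [0.612 0.234 0.202] wrist [0.39 0.27 0.43] tz [ 0.69 -0.11 -0.72]
[-0.99  0.48  0.44  2.33  2.3   0.26  1.77] tcp [0.564 0.228 0.184] wrist [0.37 0.23 0.43] tz [ 0.62 -0.01 -0.79]
[-0.78  0.41  0.21  2.42  2.55  0.2   1.77] tcp [0.5  0.22 0.16] wrist [0.34 0.19 0.44] tz [ 0.49  0.1  -0.87]
[-0.77  0.41  0.21  2.42  2.55  0.2   1.77] tcp [0.5   0.219 0.16 ] wrist [0.34 0.19 0.43] tz [ 0.49  0.1  -0.87]
[-0.77  0.41  0.21  2.42  2.55  0.2   1.77] tcp [0.501 0.218 0.16 ] wrist [0.34 0.19 0.43] tz [ 0.49  0.1  -0.87]
[-0.76  0.41  0.2   2.42  2.56  0.2   1.77] tcp [0.501 0.217 0.159] wrist [0.35 0.19 0.43] tz [ 0.49  0.1  -0.87]
```

```bash
cat > sub.py <<'E'
from sim import *
import pickle,itertools
H=pickle.load(open("legs.pkl","rb"));H=H[:9]+[H[-1]]
q0=np.array([-1.07,0.48,1.1,2.03,-0.53,0.95,2.06]);res=[]
rng=np.random.default_rng(0)
for k in range(1,6):
    for ids in itertools.combinations(range(9),k):
      for tr in range(6):
        q=q0;mm=9;sp=0;G=[]
        for i in list(ids)+[9]:
            p,R=H[i]
            if i<9 and tr: p=(p+rng.normal(0,.03,3)).round(2);R=R@Ro.from_rotvec(rng.normal(0,.15,3)).as_matrix()
            p0,R0,_=fkj(q);a=np.degrees(Ro.from_matrix(R0.T@R).magnitude());n=int(np.ceil(max(a/6.5,np.linalg.norm(p-p0)/.036,3)))
            q,t=seg(q,p,R,n);mm=min(mm,margin(t));G.append((p,R,n))
            if n>10: mm=min(mm,.3)
            sp=max(sp,np.abs(np.diff(t,axis=0)).max())
            zz=[fkj(x)[0][2] for x in t]
            if mm<.06 or sp>.35 or min(zz)<.155: mm=-1;break
        if mm<0: continue
        q2,t=seg(q,O+BR@[.003,0,.017],bayR(0));mm=min(mm,margin(t))
        if mm>.06: res.append((sum(g[2] for g in G),mm,ids,sp,G,q2))
    if len(res)>3: break
res.sort(key=lambda r:(r[3]>.2,r[0]))
for r in res[:5]: print(r[:4],[g[2] for g in r[4]],r[5].round(2))
pickle.dump(res[0],open("best.pkl","wb"))
q=q0
for p,R,n in res[0][4]:
    q,t=seg(q,p,R,n)
    for x in t[[n//2,n-1]]:
        a,A,_=fkj(x);print(x.round(2),"tcp",a.round(3),"tz",A[:,2].round(2))
E
OMP_NUM_THREADS=4 timeout 560 python3 sub.py
```

```text
(63, np.float64(0.09115711590070408), (0, 1, 2, 5, 7), np.float64(0.16738144617322837)) [11, 9, 7, 10, 13, 13] [-0.55  0.63 -0.01  2.36  2.64  0.38  1.73]
(69, np.float64(0.09046200073805065), (0, 3, 4, 5, 7), np.float64(0.1433018276969612)) [12, 12, 7, 10, 15, 13] [-0.55  0.63 -0.01  2.36  2.65  0.38  1.72]
(70, np.float64(0.09116351325092475), (0, 3, 4, 6, 7), np.float64(0.1586967065969757)) [11, 14, 9, 14, 9, 13] [-0.54  0.63 -0.02  2.36  2.62  0.39  1.74]
(70, np.float64(0.09118871123504313), (1, 3, 4, 5, 7), np.float64(0.14298764598335456)) [17, 14, 5, 8, 12, 14] [-0.56  0.63 -0.    2.36  2.65  0.38  1.71]
(72, np.float64(0.09116331156695878), (1, 3, 4, 5, 8), np.float64(0.16576479404392241)) [18, 15, 6, 9, 17, 7] [-0.57  0.63  0.02  2.36  2.68  0.38  1.68]
[-1.17  0.68  1.11  1.96 -0.15  1.11  2.15] tcp [0.469 0.061 0.276] tz [-0.2  -0.46 -0.87]
[-1.27  0.85  1.09  2.04  0.13  1.09  2.24] tcp [0.44 0.03 0.27] tz [-0.18 -0.79 -0.59]
[-1.11  0.9   1.03  2.16  0.47  0.72  2.5 ] tcp [ 0.495 -0.087  0.242] tz [ 0.01 -0.88 -0.48]
[-0.99  1.05  1.13  2.26  0.85  0.28  2.6 ] tcp [ 0.54 -0.18  0.22] tz [ 0.2  -0.87 -0.45]
[-0.7   0.74  1.11  2.18  0.87  0.23  2.72] tcp [ 0.557 -0.3    0.277] tz [ 0.2  -0.77 -0.61]
[-0.35  0.49  0.85  2.04  0.75  0.33  2.94] tcp [ 0.57  -0.39   0.321] tz [ 0.21 -0.66 -0.72]
[-0.32  0.44  0.62  1.93  0.24  0.7   2.78] tcp [ 0.582 -0.252  0.29 ] tz [ 0.06 -0.42 -0.91]
[-0.31  0.43  0.55  1.91 -0.05  0.78  2.6 ] tcp [ 0.59 -0.16  0.27] tz [ 0.04 -0.2  -0.98]
[-1.01  0.45  0.79  1.85  0.59  0.81  2.22] tcp [0.671 0.034 0.394] tz [ 0.39 -0.57 -0.72]
[-1.29  0.58  0.88  1.75  1.02  0.83  2.21] tcp [0.74 0.2  0.5 ] tz [ 0.72 -0.59 -0.36]
[-1.34  0.43  0.83  2.23  1.63  0.32  2.11] tcp [0.611 0.209 0.316] tz [ 0.76 -0.16 -0.63]
[-0.74  0.41  0.17  2.42  2.5   0.21  1.83] tcp [0.501 0.217 0.16 ] tz [ 0.49  0.1  -0.87]
```

Found a path: 5 waypoints, 63 rows, joint margin ≥ 0.09. I'll execute it leg by leg, checking the joints against the prediction each time.

```bash
cat > leg.py <<'E'
from sim import *
from workcell import state
import pickle,sys
b=pickle.load(open("best.pkl","rb"));i=int(sys.argv[1])
s=state();q=s["joint_positions"];R0=Ro.from_quat(s["orientation"])
print("t",round(float(s["clock"]),2),"q",q.round(2),"vel",np.abs(s["joint_vel"]).max().round(2),"p",s["position"].round(3),"gap",round(float(s["finger_gap"]),4))
p,R,n=b[4][i]
print("vec",np.r_[R0.inv().apply(p-s["position"])*100,np.degrees((R0.inv()*Ro.from_matrix(R)).as_rotvec())].round(1).tolist(),"n",n)
m=9
for p,R,n in b[4][i:]: q,t=seg(q,p,R,n);m=min(m,margin(t));print("  end",q.round(2),margin(t).round(3))
E
python3 leg.py 0
```

```text
t 8.88 q [-1.07  0.48  1.1   2.03 -0.53  0.95  2.06] vel 0.02 p [0.516 0.108 0.279] gap 0.0112
vec [8.9, -6.2, 0.9, 39.2, 38.9, -39.7] n 11
  end [-1.27  0.85  1.09  2.04  0.12  1.09  2.24] 0.242
  end [-0.99  1.05  1.13  2.26  0.84  0.28  2.6 ] 0.199
  end [-0.35  0.49  0.85  2.04  0.75  0.32  2.94] 0.136
  end [-0.31  0.43  0.55  1.91 -0.05  0.78  2.6 ] 0.161
  end [-1.29  0.58  0.89  1.75  1.02  0.82  2.21] 0.471
  end [-0.74  0.41  0.17  2.42  2.51  0.21  1.82] 0.091
```

Call:
{"fn": "drive_tool", "kwargs": {
  "moves": [0.6,0.9,-0.6,0.1,3.9,3.9,-4,0.6,1.8,-1.2,0.2,7.8,7.8,-7.9,0.6,2.7,-1.9,0.3,11.8,11.7,-11.9,0.6,3.6,-2.5,0.4,15.7,15.6,-15.9,0.6,4.5,-3.1,0.5,19.6,19.5,-19.9,0.6,5.3,-3.7,0.5,23.5,23.3,-23.8,0.6,6.2,-4.3,0.6,27.4,27.2,-27.8,0.6,7.1,-5,0.7,31.4,31.1,-31.8,0.6,8,-5.6,0.8,35.3,35,-35.7,0.6,8.9,-6.2,0.9,39.2,38.9,-39.7]
}}

```text
clock: 9.72
position: [0.4406, 0.0303, 0.2699]
orientation: [-0.403, 0.795, -0.349, -0.288]
ft_force: [-0.2, -0.1, -3.1]
finger_gap: 0.0108
```

```bash
python3 leg.py 1
```

```text
t 9.72 q [-1.28  0.82  1.11  2.07  0.15  1.08  2.24] vel 0.74 p [0.441 0.03  0.27 ] gap 0.0108
vec [0.5, -15.8, 17.8, 23.4, 8.1, -50.8] n 9
  end [-0.99  1.04  1.12  2.26  0.86  0.29  2.58] 0.206
  end [-0.35  0.49  0.85  2.04  0.76  0.33  2.93] 0.141
  end [-0.3   0.43  0.54  1.91 -0.05  0.78  2.6 ] 0.169
  end [-1.29  0.57  0.87  1.75  1.03  0.83  2.2 ] 0.488
  end [-0.74  0.41  0.17  2.42  2.5   0.21  1.83] 0.091
```

Call:
{"fn": "drive_tool", "kwargs": {
  "moves": [0.6,0.1,-1.6,1.8,2.3,0.8,-5.1,0.6,0.1,-3.2,3.6,4.7,1.6,-10.2,0.6,0.2,-4.7,5.3,7,2.4,-15.2,0.6,0.2,-6.3,7.1,9.4,3.2,-20.3,0.6,0.3,-7.9,8.9,11.7,4,-25.4,0.6,0.3,-9.5,10.7,14,4.9,-30.5,0.6,0.4,-11.1,12.5,16.4,5.7,-35.6,0.6,0.4,-12.6,14.2,18.7,6.5,-40.6,0.6,0.5,-14.2,16,21.1,7.3,-45.7,0.6,0.5,-15.8,17.8,23.4,8.1,-50.8]
}}

```text
clock: 10.55
position: [0.5386, -0.1803, 0.2186]
orientation: [0.728, -0.442, 0.365, 0.375]
ft_force: [0.7, -0.4, -1.8]
finger_gap: 0.011
```

```bash
python3 leg.py 2
```

```text
t 10.55 q [-0.99  1.02  1.15  2.29  0.89  0.28  2.59] vel 1.48 p [ 0.539 -0.18   0.219] gap 0.011
vec [17.6, 6.3, 14.3, 4.6, -18.9, 22.2] n 7
  end [-0.35  0.49  0.84  2.04  0.76  0.33  2.93] 0.145
  end [-0.3   0.43  0.54  1.91 -0.04  0.78  2.6 ] 0.17
  end [-1.28  0.57  0.87  1.75  1.03  0.83  2.2 ] 0.491
  end [-0.73  0.41  0.17  2.42  2.5   0.21  1.83] 0.091
```

Call:
{"fn": "drive_tool", "kwargs": {
  "moves": [0.6,1.8,0.6,1.4,0.5,-1.9,2.2,0.6,3.5,1.3,2.9,0.9,-3.8,4.4,0.6,5.3,1.9,4.3,1.4,-5.7,6.7,0.6,7,2.5,5.7,1.8,-7.6,8.9,0.6,8.8,3.2,7.2,2.3,-9.5,11.1,0.6,10.6,3.8,8.6,2.8,-11.3,13.3,0.6,12.3,4.4,10,3.2,-13.2,15.5,0.6,14.1,5,11.4,3.7,-15.1,17.8,0.6,15.8,5.7,12.9,4.1,-17,20,0.6,17.6,6.3,14.3,4.6,-18.9,22.2]
}}

```text
clock: 11.38
position: [0.568, -0.3887, 0.3235]
orientation: [0.692, -0.615, 0.326, 0.191]
ft_force: [-0.0, 0.4, -4.5]
finger_gap: 0.0109
```

```bash
python3 leg.py 3
```

```text
t 11.38 q [-0.36  0.47  0.87  2.06  0.77  0.33  2.93] vel 1.16 p [ 0.568 -0.389  0.324] gap 0.0109
vec [-20.2, -5.3, -10.9, -21.0, -26.6, 48.7] n 10
  end [-0.31  0.43  0.55  1.91 -0.05  0.78  2.61] 0.167
  end [-1.3   0.58  0.9   1.75  1.02  0.82  2.21] 0.465
  end [-0.74  0.41  0.17  2.42  2.51  0.21  1.82] 0.091
```

Call:
{"fn": "drive_tool", "kwargs": {
  "moves": [0.6,-2,-0.5,-1.1,-2.1,-2.7,4.9,0.6,-4,-1.1,-2.2,-4.2,-5.3,9.7,0.6,-6.1,-1.6,-3.3,-6.3,-8,14.6,0.6,-8.1,-2.1,-4.4,-8.4,-10.6,19.5,0.6,-10.1,-2.7,-5.5,-10.5,-13.3,24.4,0.6,-12.1,-3.2,-6.5,-12.6,-16,29.2,0.6,-14.1,-3.7,-7.6,-14.7,-18.6,34.1,0.6,-16.2,-4.2,-8.7,-16.8,-21.3,39,0.6,-18.2,-4.8,-9.8,-18.9,-23.9,43.8,0.6,-20.2,-5.3,-10.9,-21,-26.6,48.7]
}}

```text
clock: 12.22
position: [0.5905, -0.1591, 0.2684]
orientation: [-0.389, 0.916, -0.1, -0.019]
ft_force: [0.3, 0.1, -2.6]
finger_gap: 0.0107
```

```bash
python3 leg.py 4
```

```text
t 12.22 q [-0.32  0.43  0.56  1.92 -0.05  0.78  2.6 ] vel 0.87 p [ 0.59  -0.159  0.268] gap 0.0107
vec [-33.3, 9.7, -29.1, 58.5, 21.7, -52.2] n 13
  end [-1.3   0.58  0.9   1.75  1.01  0.82  2.21] 0.463
  end [-0.74  0.41  0.18  2.42  2.51  0.21  1.82] 0.091
```

Call:
{"fn": "drive_tool", "kwargs": {
  "moves": [0.6,-2.6,0.7,-2.2,4.5,1.7,-4,0.6,-5.1,1.5,-4.5,9,3.3,-8,0.6,-7.7,2.2,-6.7,13.5,5,-12,0.6,-10.2,3,-9,18,6.7,-16.1,0.6,-12.8,3.7,-11.2,22.5,8.3,-20.1,0.6,-15.4,4.5,-13.4,27,10,-24.1,0.6,-17.9,5.2,-15.7,31.5,11.7,-28.1,0.6,-20.5,6,-17.9,36,13.4,-32.1,0.6,-23.1,6.7,-20.1,40.5,15,-36.1,0.6,-25.6,7.5,-22.4,45,16.7,-40.2]
}}

```text
clock: 13.05
position: [0.7045, 0.1188, 0.4438]
orientation: [0.635, -0.608, 0.476, 0.032]
ft_force: [1.2, -0.7, -3.5]
finger_gap: 0.0108
```

```bash
python3 leg.py 4
```

```text
t 13.05 q [-1.18  0.49  0.84  1.82  0.83  0.84  2.19] vel 0.88 p [0.705 0.119 0.444] gap 0.0108
vec [-3.1, -8.0, -6.1, 13.2, 5.2, -11.4] n 13
  end [-1.29  0.57  0.87  1.75  1.03  0.83  2.2 ] 0.486
  end [-0.74  0.41  0.17  2.42  2.5   0.21  1.83] 0.091
```

Call:
{"fn": "drive_tool", "kwargs": {
  "moves": [0.6,-1,-2.6,-2,4.4,1.7,-3.8,0.6,-2,-5.3,-4,8.8,3.4,-7.6,0.6,-3.1,-8,-6.1,13.2,5.2,-11.4,0.6,-3.1,-8,-6.1,13.2,5.2,-11.4,0.6,-3.1,-8,-6.1,13.2,5.2,-11.4,0.6,-3.1,-8,-6.1,13.2,5.2,-11.4,0.6,-3.1,-8,-6.1,13.2,5.2,-11.4,0.6,-3.1,-8,-6.1,13.2,5.2,-11.4,0.6,-3.1,-8,-6.1,13.2,5.2,-11.4,0.6,-3.1,-8,-6.1,13.2,5.2,-11.4]
}}

```text
clock: 13.88
position: [0.7422, 0.1958, 0.5032]
orientation: [0.666, -0.485, 0.566, 0.034]
ft_force: [0.0, 1.0, -1.7]
finger_gap: 0.0112
```

```bash
python3 leg.py 5
```

```text
t 13.88 q [-1.28  0.55  0.88  1.76  1.04  0.84  2.22] vel 0.01 p [0.742 0.196 0.503] gap 0.0112
vec [-25.7, 32.7, -6.4, 28.5, -47.9, -63.4] n 13
  end [-0.73  0.41  0.17  2.42  2.49  0.21  1.84] 0.091
```

Call:
{"fn": "drive_tool", "kwargs": {
  "moves": [0.6,-1.8,2.3,-0.5,2,-3.4,-4.5,0.6,-3.7,4.7,-0.9,4.1,-6.8,-9.1,0.6,-5.5,7,-1.4,6.1,-10.3,-13.6,0.6,-7.3,9.3,-1.8,8.1,-13.7,-18.1,0.6,-9.2,11.7,-2.3,10.2,-17.1,-22.6,0.6,-11,14,-2.7,12.2,-20.5,-27.2,0.6,-12.9,16.4,-3.2,14.3,-24,-31.7,0.6,-14.7,18.7,-3.7,16.3,-27.4,-36.2,0.6,-16.5,21,-4.1,18.3,-30.8,-40.8,0.6,-18.4,23.4,-4.6,20.4,-34.2,-45.3]
}}

```text
clock: 14.72
position: [0.5683, 0.2119, 0.2565]
orientation: [0.926, -0.078, 0.368, -0.008]
ft_force: [1.6, 0.3, -2.5]
finger_gap: 0.011
```

```bash
python3 leg.py 5
```

```text
t 14.72 q [-1.17  0.38  0.65  2.34  2.02  0.25  1.96] vel 1.94 p [0.568 0.212 0.256] gap 0.011
vec [-11.5, 1.1, 2.4, 8.0, -13.6, -17.8] n 13
  end [-0.74  0.41  0.17  2.42  2.5   0.21  1.83] 0.091
```

Call:
{"fn": "drive_tool", "kwargs": {
  "moves": [0.6,-2.3,0.2,0.5,1.6,-2.7,-3.6,0.6,-4.6,0.4,1,3.2,-5.4,-7.1,0.6,-6.9,0.7,1.4,4.8,-8.2,-10.7,0.6,-9.2,0.9,1.9,6.4,-10.9,-14.2,0.6,-11.5,1.1,2.4,8,-13.6,-17.8,0.6,-11.5,1.1,2.4,8,-13.6,-17.8,0.6,-11.5,1.1,2.4,8,-13.6,-17.8,0.6,-11.5,1.1,2.4,8,-13.6,-17.8,0.6,-11.5,1.1,2.4,8,-13.6,-17.8,0.6,-11.5,1.1,2.4,8,-13.6,-17.8]
}}

```text
clock: 15.55
position: [0.5031, 0.2187, 0.1615]
orientation: [0.961, 0.091, 0.26, -0.025]
ft_force: [-0.4, 0.8, -3.0]
finger_gap: 0.011
```

```bash
cat > look.py <<'E'
from sim import *
from h import *
from tgt import O,BR
import sys
s=state();R0=Ro.from_quat(s["orientation"]);q=s["joint_positions"]
print("t",s["clock"].round(2),q.round(2),"vel",np.abs(s["joint_vel"]).max().round(2),"gap",s["finger_gap"].round(4),"F",s["ft_force"].round(1))
print("tcp in bay mm",((s["position"]-O)@BR*1000).round(1),"R err deg",np.degrees((R0.inv()*Ro.from_matrix(bayR(0))).as_rotvec()).round(2))
for z in(.06,.03,.018): print(z,(R0.inv().apply(O+BR@[.003,-.0005,z]-s["position"])*100).round(2))
i,W=grab("wrist");save(sys.argv[1],i);L=(W-O)@BR*1000
np.savez("lk",i=i,L=L)
fl=L[(np.abs(L[...,1])<18)&(L[...,0]>-20)&(L[...,0]<40)&(np.abs(L[...,2])<6)]
if len(fl)>50: print("floor",len(fl),np.linalg.lstsq(np.c_[fl[:,:2],np.ones(len(fl))],fl[:,2],rcond=None)[0])
m=(np.abs(L[...,2]-9.5)<3)
for a in(1,-1):
    c=L[m&(np.abs(L[...,1]-a*25.5)<6)&(L[...,0]>-20)&(L[...,0]<27)]
    if len(c):print("cheek",len(c),np.percentile(c[:,1],[3,97]).round(1),c[:,0].min(),c[:,0].max())
c=L[m&(np.abs(L[...,1])<20)&(L[...,0]<-20)&(L[...,0]>-40)]
if len(c):print("lip",len(c),np.percentile(c[:,0],[3,97]))
T=((W-s["position"])@R0.as_matrix()*1000)
b=T[(np.abs(T[...,0])<40)&(np.abs(T[...,1])<30)&(T[...,2]>0)&(T[...,2]<5)]
if len(b)>20: print("block top in tool",cv2.minAreaRect(b[:,:2].astype(np.float32)),b[:,2].mean(),b[:,0].max())
E
python3 look.py w6
```

```text
Traceback (most recent call last):
  File "look.py", line 6, in <module>
    print("t",s["clock"].round(2),q.round(2),"vel",np.abs(s["joint_vel"]).max().round(2),"gap",s["finger_gap"].round(4),"F",s["ft_force"].round(1))
              ^^^^^^^^^^^^^^^^
AttributeError: 'float' object has no attribute 'round'
```

```bash
sed -i 's/s\["clock"\].round(2)/s["clock"]/;s/s\["finger_gap"\].round(4)/s["finger_gap"]/' look.py; python3 look.py w6
```

```text
t 15.55 [-0.76  0.41  0.19  2.42  2.49  0.21  1.83] vel 0.01 gap 0.010976503085177476 F [-0.4  0.8 -3. ]
tcp in bay mm [  6.2   1.1 120.6] R err deg [ 0.13 -0.33 -0.24]
0.06 [-0.35  0.14  6.06]
0.03 [-0.37  0.14  9.06]
0.018 [-0.38  0.13 10.26]
floor 1633 [-0.00157194  0.00430542 -0.3298267 ]
cheek 187 [22.3 27.9] -0.6686823358622102 26.768426316607446
cheek 193 [-28.5 -22.9] -2.3203350293237075 26.62076210740355
block top in tool ((11.116338729858398, -0.7618980407714844), (20.903696060180664, 37.96982192993164), 0.17172616720199585) 2.7183897813374256 21.57899350039677
```

Run:
```python
from sim import *
from h import *
i,W=grab("wrist");s=state();R=Ro.from_quat(s["orientation"]);T=((W-s["position"])@R.as_matrix()*1000)
for x in range(2,32,2):
    q=T[(np.abs(T[...,0]-x)<1)&(np.abs(T[...,1])<17)&(T[...,2]<30)&(T[...,2]>-10)]
    if len(q): print(x,len(q),np.percentile(q[:,2],[5,50,95]).round(1),np.percentile(q[:,1],[2,98]).round(1),end="; ")
save("w7",i[100:300,200:440].repeat(3,0).repeat(3,1))
```

```text
2 34 [2.  2.9 3.7] [-16.6  16.6]; 4 43 [2.  2.7 3.4] [-17.   16.6]; 6 94 [-9.5  2.3  3.7] [-16.8  16.8]; 8 322 [-9.1  0.6  3.4] [-15.8  15.4]; 10 315 [-8.8  1.5  3.3] [-15.7  15.8]; 12 227 [1.1 2.8 3.7] [-16.2  16.3]; 14 195 [1.5 2.6 3.7] [-16.2  16.4]; 16 205 [1.6 2.6 3.7] [-16.1  16.3]; 18 207 [1.7 2.6 3.7] [-16.   16.2]; 20 227 [1.8 2.9 4.1] [-16.3  16.2]; 22 444 [ 3.   8.3 15.3] [-16.2  16.3];
```

View pics/w7.png

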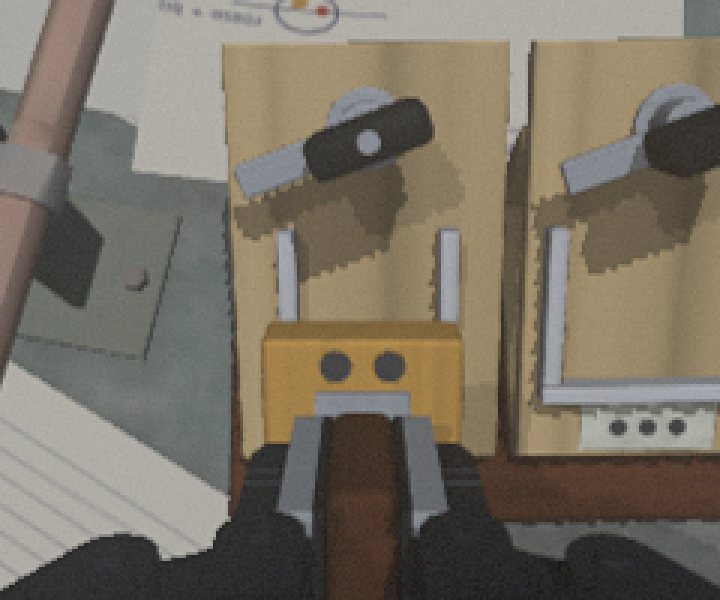

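Run:
```python
from h import *
for _ in range(2):
    a=state();d=get_image("wrist");b=state();print(a["position"].round(4),b["position"].round(4),a["clock"],b["clock"])
    T=cloud(d,np.array(d["T_tool_cam"]))*1000
    top=T[(np.abs(T[...,0]-16)<3)&(np.abs(T[...,1])<17)&(T[...,2]<8)&(T[...,2]>-2)];
    m=(np.abs(T[...,1])<25)&(T[...,2]>.5)&(T[...,2]<4.5)&(T[...,0]>-5)&(T[...,0]<40);e=T[m]
    print(top[:,2].mean(),np.percentile(e[:,0],[1,99]),np.percentile(e[e[:,0]>13][:,1],[.5,99.5]))
    m=(np.abs(T[...,1])<12)&(T[...,2]>5)&(T[...,2]<15)&(T[...,0]>10)&(T[...,0]<40);print("front face x",np.median(T[m][:,0]))
```

```text
[0.5025 0.2187 0.1611] [0.5023 0.2186 0.1609] 15.65 15.7
2.6585981591594705 [ 1.43950326 21.173096  ] [-19.48839982  17.96170095]
front face x 21.18036828026729
[0.5023 0.2186 0.1609] [0.5022 0.2185 0.1608] 15.7 15.75
2.6825706772637123 [ 1.5804148  21.18833249] [-19.44626204  17.98613982]
front face x 21.1670382449873
```

The gripper hasn't slipped: pixels are identical to before, with the block front edge at row ~338, the keeper at (365,140) and the cheeks at columns 287 and 450 of the crop. I'll descend partway and re-measure block and bay relative to each other in one image.

Call:
{"fn": "drive_tool", "kwargs": {
  "moves": [0.6,0.1,0.2,1.5,0.1,-0.3,-0.2,0.6,0.1,0.2,3,0.1,-0.3,-0.2,0.6,0.1,0.2,4.5,0.1,-0.3,-0.2,0.6,0.1,0.2,6,0.1,-0.3,-0.2,0.6,0.1,0.2,7,0.1,-0.3,-0.2,0.6,0.1,0.2,7.2,0.1,-0.3,-0.2,0.6,0.1,0.2,7.2,0.1,-0.3,-0.2,0.6,0.1,0.2,7.2,0.1,-0.3,-0.2,0.6,0.1,0.2,7.2,0.1,-0.3,-0.2,0.6,0.1,0.2,7.2,0.1,-0.3,-0.2]
}}

```text
clock: 16.58
position: [0.5387, 0.223, 0.0994]
orientation: [0.962, 0.093, 0.257, -0.025]
ft_force: [-0.2, 0.0, -2.0]
finger_gap: 0.0112
```

```bash
python3 look.py w8
python3 - <<'E'
from h import *
from tgt import O,BR
s=state();d=get_image("wrist");T=cloud(d,np.array(d["T_tool_cam"]))*1000
R=Ro.from_quat(s["orientation"]).as_matrix()
M=(R.T@BR) # bay->tool
# bay-axes coordinates relative to TCP
L=T@M
print("tcp",((s["position"]-O)@BR*1000).round(1))
h=L[...,2]
fl=L[(L[...,0]>25)&(L[...,0]<38)&(np.abs(L[...,1])<18)&(h<-30)];print("floor",np.median(fl[:,2]))
z0=np.median(fl[:,2])
for a in(1,-1):
    c=L[(np.abs(h-z0-9.5)<2.5)&(np.abs(L[...,1]-a*25.5)<6)&(L[...,0]>-10)&(L[...,0]<26)];print("cheek",len(c),np.percentile(c[:,1],[3,50,97]).round(1),np.percentile(c[:,0],[1,99]).round(1))
b=L[(h<-1)&(h>-5)&(np.abs(L[...,1])<24)&(L[...,0]>-5)&(L[...,0]<30)];print("block",np.percentile(b[:,0],99),np.percentile(b[b[:,0]>12][:,1],[1,99]))
f=L[(h<-6)&(h>-15)&(np.abs(L[...,1])<15)&(L[...,0]<30)&(L[...,0]>10)];print("front",np.median(f[:,0]))
E
```

```text
t 16.5833 [-0.59  0.57  0.03  2.37  2.6   0.33  1.75] vel 0.0 gap 0.01119124005114034 F [-0.2  0.  -2. ]
tcp in bay mm [ 6.1 -1.6 48.9] R err deg [ 0.03  0.08 -0.03]
0.06 [-0.31 -0.11 -1.11]
0.03 [-0.31 -0.11  1.89]
0.018 [-0.31 -0.11  3.09]
floor 1569 [ 0.00214535  0.00443795 -0.42631157]
cheek 456 [22.6 28. ] -19.260486038746787 26.575903924651836
cheek 372 [-28.7 -23. ] -18.858166060259116 26.897547730955996
block top in tool ((11.103509902954102, -0.7033672332763672), (21.16871452331543, 37.91187286376953), 0.013404595665633678) 2.7207558747206124 21.687943437412084
tcp [ 6.1 -1.6 48.9]
floor -49.202241697110026
cheek 353 [24.1 26.8 29.6] [-9.6 20.3]
cheek 303 [-27.  -24.5 -21.4] [-9.7 20.8]
block 21.234854474822193 [-17.87869419  19.29926899]
front 21.123461545077493
```

Call:
{"fn": "drive_tool", "kwargs": {
  "moves": [0.6,0.05,-0.05,0.7,0,0,0,0.6,0.05,-0.05,1.4,0,0,0,0.6,0.05,-0.05,2,0,0,0,0.6,0.05,-0.05,2.5,0,0,0,0.6,0.05,-0.05,2.9,0,0,0,0.6,0.05,-0.05,3.2,0,0,0,0.6,0.05,-0.05,3.2,0,0,0,0.6,0.05,-0.05,3.2,0,0,0,0.6,0.05,-0.05,3.2,0,0,0,0.6,0.05,-0.05,3.2,0,0,0]
}}

```text
clock: 17.52
position: [0.5545, 0.2262, 0.0713]
orientation: [0.962, 0.092, 0.256, -0.024]
ft_force: [-4.4, -1.1, 5.8]
finger_gap: 0.011
```

```bash
cat > relv.py <<'E'
from h import *
from tgt import O,BR
s=state();d=get_image("wrist");T=cloud(d,np.array(d["T_tool_cam"]))*1000
R=Ro.from_quat(s["orientation"]).as_matrix();L=T@(R.T@BR);h=L[...,2]
print("t",s["clock"],"tcp",((s["position"]-O)@BR*1000).round(1),"F bay",(s["ft_force"]@BR).round(1),"gap",s["finger_gap"],"q",s["joint_positions"].round(2))
fl=L[(L[...,0]>28)&(L[...,0]<38)&(np.abs(L[...,1])<18)&(h<-8)];z0=np.median(fl[:,2]);print("floor",z0)
for a in(1,-1):
    c=L[(np.abs(h-z0-9.5)<2.5)&(np.abs(L[...,1]-a*25.5)<6)&(L[...,0]>-10)&(L[...,0]<30)];print("cheek",len(c),np.percentile(c[:,1],[3,50,97]).round(1) if len(c) else 0,np.percentile(c[:,0],99).round(1) if len(c) else 0)
b=L[(np.abs(h-z0-14)<2)&(np.abs(L[...,1])<22)&(L[...,0]>12)&(L[...,0]<27)];
if len(b): print("block top",np.percentile(b[:,0],99),np.percentile(b[:,1],[1,99]),np.linalg.lstsq(np.c_[b[:,:2],np.ones(len(b))],b[:,2]-z0,rcond=None)[0])
E
python3 relv.py
```

```text
t 17.5167 tcp [ 6.1 -1.5 16.5] F bay [-1.  -0.2  7.3] gap 0.010956002760595518 q [-0.55  0.63  0.    2.34  2.63  0.37  1.74]
floor -16.924930181099732
cheek 531 [23.8 26.5 29.5] 20.4
cheek 513 [-26.9 -24.  -21.2] 20.7
block top 21.298750129795646 [-17.95515269  19.38040471] [-7.08135250e-02 -2.25184425e-03  1.52001046e+01]
```

Contact with the floor confirmed (7 N along bay z). I'll slide it gently to the lip and release.

Call:
{"fn": "drive_tool", "kwargs": {
  "moves": [0.6,-0.1,0,-0.03,0,0,0,0.6,-0.2,0,-0.03,0,0,0,0.6,-0.25,0,-0.03,0,0,0,0.6,-0.25,0,-0.03,0,0,0,2,-0.25,0,-0.03,0,0,0,3,-0.25,0,-0.03,0,0,0,3,-0.25,0,-0.03,0,0,0,3,-0.25,0,-0.03,0,0,0,3,-0.25,0,-0.03,0,0,0,3,-0.25,0,-0.03,0,0,0]
}}

```text
clock: 18.4
position: [0.5526, 0.2261, 0.07]
orientation: [0.962, 0.093, 0.256, -0.024]
ft_force: [0.3, 0.3, -0.3]
finger_gap: 0.0304
```

Call:
{"fn": "drive_tool", "kwargs": {
  "moves": [3,0,0,-1,0,0,0,3,0,0,-2.5,0,0,0,3,0,0,-4,0,0,0,3,0,0,-6,0,0,0,3,0,0,-8,0,0,0,3,0,0,-8,0,0,0,3,0,0,-8,0,0,0,3,0,0,-8,0,0,0,3,0,0,-8,0,0,0,3,0,0,-8,0,0,0]
}}

```text
clock: 19.23
position: [0.5137, 0.2183, 0.1389]
orientation: [0.962, 0.092, 0.256, -0.024]
ft_force: [-0.4, -0.0, -0.2]
finger_gap: 0.0299
```

```bash
cat > home.py <<'E'
from h import *
from tgt import O,BR
import sys
s=state();d=get_image("wrist");T=cloud(d,np.array(d["T_tool_cam"]))*1000
R=Ro.from_quat(s["orientation"]).as_matrix();p=(s["position"]-O)@BR*1000;L=T@(R.T@BR)+p;h=L[...,2]
print("t",s["clock"],"tcp",p.round(1),"gap",s["finger_gap"],"q",s["joint_positions"].round(2),"F",s["ft_force"].round(1))
C=[]
for a in(1,-1):
    c=L[(np.abs(h-9.5)<2.5)&(np.abs(L[...,1]-a*25.5)<6)&(L[...,0]>-24)&(L[...,0]<30)];print("cheek",len(c),np.percentile(c[:,1],[3,50,97]).round(1),np.percentile(c[:,0],[1,99]).round(1))
c=L[(np.abs(h-9.5)<2.5)&(np.abs(L[...,1])<20)&(L[...,0]<-20)&(L[...,0]>-40)];print("lip",len(c),np.percentile(c[:,0],[3,97]) if len(c) else 0)
b=L[(np.abs(h-14)<2)&(np.abs(L[...,1])<22)&(np.abs(L[...,0])<32)];print("block",len(b),cv2.minAreaRect(b[:,:2].astype(np.float32)));print(np.linalg.lstsq(np.c_[b[:,:2],np.ones(len(b))],b[:,2],rcond=None)[0])
g=L[(h>44)&(h<50)&(np.abs(L[...,1])<25)&(np.abs(L[...,0])<25)];print("grip",len(g),cv2.minAreaRect(g[:,:2].astype(np.float32)) if len(g) else 0)
g=L[(h>43)&(h<51)&(np.abs(L[...,1])<30)&(np.abs(L[...,0]-56)<25)];print("bar",len(g),cv2.minAreaRect(g[:,:2].astype(np.float32)) if len(g) else 0)
save(sys.argv[1],d["img"])
E
python3 home.py w9
```

```text
t 19.2333 tcp [ 3.8 -1.4 95.9] gap 0.029893693863165132 q [-0.68  0.47  0.12  2.4   2.54  0.25  1.8 ] F [-0.4 -0.  -0.2]
cheek 399 [22.2 24.9 27.8] [-23.4  26.4]
cheek 409 [-28.6 -25.7 -22.8] [-23.2  26.7]
lip 247 [-30.84407949 -25.54788896]
block 1808 ((1.1172332763671875, -0.9027023315429688), (37.93879699707031, 49.1619987487793), 89.45343017578125)
[2.05742581e-03 1.77014583e-03 1.37952874e+01]
grip 481 ((1.027170181274414, -1.1111903190612793), (11.848282814025879, 23.174646377563477), 89.53658294677734)
bar 848 ((57.070640563964844, -0.05503654479980469), (12.037006378173828, 33.77765655517578), 20.34698486328125)
```

The block is home: relative to cheeks, lip and keeper, dx ≈ -0.2 mm, dy ≈ -0.5 mm, slope 0.002, and the keeper is still open. Next is the keeper turn; I'll simulate the joints first.

```bash
cat > keep.py <<'E'
from sim import *
from workcell import state
s=state();q=s["joint_positions"];R0=Ro.from_quat(s["orientation"])
def vec(pb,ang,p=None,R=None):
    return np.r_[R0.inv().apply(O+BR@pb-s["position"])*100,np.degrees((R0.inv()*Ro.from_matrix(bayR(ang))).as_rotvec())].round(2).tolist()
print(vec([.0564,-.0003,.085],290.3));print(vec([.0564,-.0003,.023],290.3))
for pb,ang in(([.0564,-.0003,.085],290.3),([.0564,-.0003,.023],290.3),([.0565,-.0003,.023],325),([.0565,-.0003,.023],362),([.0565,-.0003,.1],362)):
    q,t=seg(q,O+BR@np.array(pb),bayR(ang),10);print(q.round(2),margin(t).round(3),np.abs(np.diff(t,axis=0)).max().round(2),fkj(q)[0].round(3))
E
python3 keep.py
```

```text
[5.27, -0.12, 1.07, 0.18, 0.12, 69.65]
[5.29, -0.12, 7.27, 0.18, 0.12, 69.65]
[-0.5   0.45 -0.06  2.3   2.06  0.22  1.13] 0.118 0.07 [0.563 0.229 0.156]
[-0.38  0.58 -0.2   2.26  2.21  0.33  1.01] 0.155 0.02 [0.594 0.235 0.102]
[-0.5   0.58 -0.04  2.26  2.4   0.27  1.4 ] 0.186 0.04 [0.594 0.235 0.102]
[-0.6   0.59  0.11  2.26  2.66  0.22  1.76] 0.145 0.04 [0.594 0.235 0.102]
[-0.76  0.45  0.27  2.3   2.6   0.1   1.8 ] 0.022 0.02 [0.556 0.228 0.169]
```

Call:
{"fn": "drive_tool", "kwargs": {
  "moves": [3,0.5,0,0.1,0,0,7,3,1.1,0,0.2,0,0,14,3,1.6,0,0.3,0.1,0,21,3,2.1,0,0.4,0.1,0,28,3,2.6,-0.1,0.5,0.1,0.1,35,3,3.2,-0.1,0.6,0.1,0.1,42,3,3.7,-0.1,0.7,0.1,0.1,49,3,4.2,-0.1,0.9,0.2,0.1,56,3,4.7,-0.1,1,0.2,0.1,63,3,5.3,-0.1,1.1,0.2,0.1,69.7]
}}

```text
clock: 20.12
position: [0.5638, 0.2287, 0.1555]
orientation: [0.841, -0.476, 0.196, -0.168]
ft_force: [0.2, 0.1, 0.4]
finger_gap: 0.0299
```

Call:
{"fn": "drive_tool", "kwargs": {
  "moves": [3,0,0,0,0,0,0,3,0,0,0,0,0,0,3,0,0,0,0,0,0,3,0,0,0,0,0,0,3,0,0,0,0,0,0,3,0,0,0,0,0,0,3,0,0,0,0,0,0,3,0,0,0,0,0,0,3,0,0,0,0,0,0,3,0,0,0,0,0,0]
}}

```text
clock: 20.95
position: [0.5637, 0.2293, 0.1564]
orientation: [0.842, -0.473, 0.197, -0.168]
ft_force: [0.1, -1.0, -0.6]
finger_gap: 0.0301
```

```bash
python3 home.py w10
python3 - <<'E'
from sim import *
from h import *
s=state();R0=Ro.from_quat(s["orientation"]);d=get_image("wrist");T=cloud(d,np.array(d["T_tool_cam"]))*1000
h=-(T[...,2]) + ((s["position"]-O)@BR*1000)[2]
g=T[(h>43)&(h<51)&(np.abs(T[...,0])<30)&(np.abs(T[...,1])<14)];print("bar in tool",len(g),cv2.minAreaRect(g[:,:2].astype(np.float32)))
print("down",(R0.inv().apply(O+BR@[.0564,-.0003,.023]-s["position"])*100).round(2),np.degrees((R0.inv()*Ro.from_matrix(bayR(290.3))).as_rotvec()).round(2))
E
```

```text
t 20.95 tcp [57.  -0.2 85.5] gap 0.03008314608329422 q [-0.51  0.46 -0.05  2.29  2.05  0.22  1.13] F [ 0.1 -1.  -0.6]
cheek 167 [21.5 23.9 27.4] [-23.9  26.2]
cheek 535 [-29.2 -25.9 -20. ] [-23.2  26.1]
lip 221 [-31.55300232 -25.86795615]
block 1509 ((0.23992538452148438, -1.331817626953125), (38.11083984375, 49.868324279785156), 89.33184814453125)
[-1.17776373e-03  1.28987168e-02  1.38674256e+01]
grip 499 ((0.6183004379272461, -1.2996292114257812), (12.355194091796875, 23.315719604492188), 89.02001190185547)
bar 754 ((56.81985092163086, -0.6082019805908203), (11.790641784667969, 33.69416809082031), 20.923870086669922)
bar in tool 746 ((0.45401573181152344, 0.5970101356506348), (33.76411437988281, 11.498984336853027), 0.3922211825847626)
down [-0.02  0.06  6.24] [-0.07  0.03 -0.04]
```

View pics/w10.png

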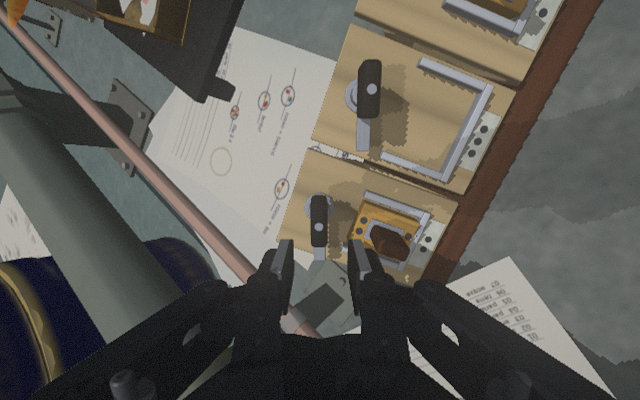

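The keeper bar is at (319,220), aligned with the jaws, and the block sits in its bay at (385,235). I'll descend and hold the bar loosely (16 mm), so a small axis offset doesn't load the keeper.

Call:
{"fn": "drive_tool", "kwargs": {
  "moves": [3,0,0.13,1.5,0,0,0,3,0,0.13,3,0,0,0,3,0,0.13,4.5,0,0,0,3,0,0.13,5.6,0,0,0,3,0,0.13,6.2,0,0,0,3,0,0.13,6.2,0,0,0,1.6,0,0.13,6.2,0,0,0,1.6,0,0.13,6.2,0,0,0,1.6,0,0.13,6.2,0,0,0,1.6,0,0.13,6.2,0,0,0]
}}

```text
clock: 21.88
position: [0.5935, 0.235, 0.103]
orientation: [0.842, -0.473, 0.198, -0.169]
ft_force: [1.0, 0.5, 0.8]
finger_gap: 0.0158
```

Call:
{"fn": "drive_tool", "kwargs": {
  "moves": [1.6,0,0,0,0,0,-5,1.6,0,0,0,0,0,-10,1.6,0,0,0,0,0,-16,1.6,0,0,0,0,0,-22,1.6,0,0,0,0,0,-28,1.6,0,0,0,0,0,-34,1.6,0,0,0,0,0,-40,1.6,0,0,0,0,0,-46,1.6,0,0,0,0,0,-52,1.6,0,0,0,0,0,-58]
}}

```text
clock: 22.72
position: [0.5935, 0.2346, 0.1029]
orientation: [0.966, -0.003, 0.255, -0.051]
ft_force: [1.2, 0.1, 0.7]
finger_gap: 0.0161
```

Run:
```python
from sim import *
from h import *
s=state();R0=Ro.from_quat(s["orientation"]);d=get_image("wrist");T=cloud(d,np.array(d["T_tool_cam"]))*1000
p=(s["position"]-O)@BR*1000;L=T@(R0.as_matrix().T@BR)+p;h=L[...,2]
A=BR.T@R0.as_matrix();print(p.round(1),"ang",np.degrees(np.arctan2(A[1,0],A[0,0])),s["ft_force"].round(1),s["ft_torque"].round(2),s["finger_gap"],s["joint_positions"].round(2),s["clock"])
g=L[(h>13)&(h<26)&(np.hypot(L[...,0]-56,L[...,1])<45)&(np.hypot(L[...,0]-56,L[...,1])>19)];print("tongue pts",len(g),np.median(g,0))
b=L[(np.abs(h-14)<1.8)&(np.abs(L[...,1])<22)&(np.abs(L[...,0])<32)];print("block",len(b),cv2.minAreaRect(b[:,:2].astype(np.float32)))
save("w11",d["img"])
```

```text
[56.4 -0.7 24. ] ang -11.430055205599063 [1.2 0.1 0.7] [-0.22  0.23  0.02] 0.016100039842626524 [-0.57  0.59  0.06  2.25  2.56  0.24  1.64] 22.7167
tongue pts 506 [17.15127058  3.91904125 15.90761873]
block 798 ((7.217704772949219, 7.885794639587402), (20.20570945739746, 38.3140983581543), 89.65754699707031)
```

Call:
{"fn": "drive_tool", "kwargs": {
  "moves": [1.6,0,0,0,0,0,-5,1.6,0,0,0,0,0,-11,1.6,0,0,0,0,0,-11,3,0,0,0,0,0,-11,3,0,0,0,0,0,-11,3,0,0,0,0,0,-11,3,0,0,-1,0,0,-11,3,0,0,-2.5,0,0,-11,3,0,0,-4,0,0,-11,3,0,0,-4.5,0,0,-11]
}}

```text
clock: 23.6
position: [0.5703, 0.23, 0.1427]
orientation: [0.962, 0.086, 0.258, -0.028]
ft_force: [-0.3, 0.3, -0.3]
finger_gap: 0.0302
```

Call:
{"fn": "drive_tool", "kwargs": {
  "moves": [3,-1,0,0,0,0,0,3,-2,0,0,0,0,0,3,-3,0,-0.5,0,0,0,3,-4,0,-1,0,0,0,3,-5,0,-1.5,0,0,0,3,-5,0,-1.5,0,0,0,3,-5,0,-1.5,0,0,0,3,-5,0,-1.5,0,0,0,3,-5,0,-1.5,0,0,0,3,-5,0,-1.5,0,0,0]
}}

```text
clock: 24.43
position: [0.5221, 0.2214, 0.1293]
orientation: [0.962, 0.087, 0.258, -0.027]
ft_force: [-0.3, -0.8, 0.5]
finger_gap: 0.0301
```

```bash
python3 home.py w12
```

```text
t 24.4333 tcp [ 6.7  0.  83.2] gap 0.030089964820888177 q [-0.67  0.49  0.11  2.39  2.6   0.27  1.73] F [-0.3 -0.8  0.5]
cheek 396 [22.2 24.9 28. ] [-22.3  26.4]
cheek 402 [-28.6 -25.6 -22.9] [-18.4  26.7]
lip 228 [-30.84208923 -25.63163191]
block 1826 ((0.9181480407714844, -0.9142932891845703), (37.90837478637695, 49.841983795166016), 89.84840393066406)
[7.69166957e-04 4.08924687e-03 1.37925138e+01]
grip 526 ((1.2684049606323242, -1.003410816192627), (11.326959609985352, 23.02960205078125), 88.91069793701172)
bar 946 ((57.16014099121094, -0.02563762664794922), (33.86207580566406, 11.999651908874512), 0.4975458085536957)
```

View pics/w12.png

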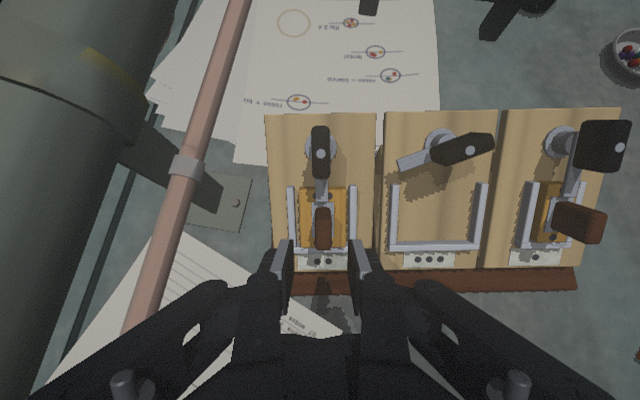

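The keeper is closed over the block, with the tongue pointing straight downhill at (320,150–200). The middle keeper is still open and the right one closed, and the gripper is clear, so I'll hand in.

```bash
python3 -c "
from workcell import *
print(close_job())"
```

```text
the job is handed in; nothing more can be done
None
```

The two-dot block is back in its own bay, the leftmost one, and its keeper is turned closed over it. I handed the job in at about 24.5 s; no verdict is reported.

**How it went:** My first approach to the bay ran j5 and j6 to the ends of their ranges. One reading showed j6 at 0.078 against the stated 0.08 limit, which may just be rounding. I backed off and took a roundabout path that flipped the wrist. Then I set the block on the sloping floor (about 7 N of contact), slid it towards the lip and released it. I turned the keeper with the bar held loosely.

**Last checks, from the wrist camera:**
- **Block:** It lies flat (slope under 0.005), within about 0.5 mm of home along the slope and 0.6 mm across. It may sit about 1 mm short of touching the lip.
- **Two-dot keeper:** The bar is within 0.5° of straight downhill, about 1.21 rad.
- **Other keepers:** By eye in the last picture, the three-dot keeper is still open and the one-dot keeper still closed.
- **Gripper:** It was open and about 35 mm above the block's grip, touching nothing.
- **Bystanders:** I did not re-measure the matchbox, tape roll or jar. The arm only passed well above them, and no contact force showed in the readings after each move.

**Disagreements:** The top and wrist cameras put the block about 3.7 mm apart at the start. After the grasp, the wrist camera gave a 3 mm different position for the block along the tool's x. I therefore placed the block and the keeper grip by comparing them with the bay in the same wrist image.

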